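# Demould a cast fracture specimen and rack it

## Task

Demould the resin specimen: turn the mould's knock-out knob clockwise until it clicks over into its second position and leave it there, then lift the raised casting out and set it down flat on the bare bench, letting go, since the caddy's side walls leave no room for fingers the way it comes out. Take it again by its notched face and the face opposite and lay it flat in the caddy's empty bay, notch pointing the same way as on the finished specimen beside it. Do not disturb the finished specimen, the beaker or the tape roll.

Things in the scene. Friction and masses are not known exactly. Their poses are not given: they have to be found in the camera images.
- mould: fixed aluminium casting mould, 184 (x) x 116 (y) x 42 mm high, at the robot's left or right, turned up to 0.3 rad; origin under its centre, z up. Knob at its -x end (towards the robot), cavity at x = +25 mm. Behind the cavity a steel block with the notch blade stands 24 mm above the top, x = 61 to 87, y = -25 to 25 mm, with a 5 mm web to the cavity, 14 mm high
- eject_knob (a joint): knob angle (rad), 0 at the start, growing clockwise seen from above; stops at 0 and 1.25. An over-centre spring strut is its detent: it holds the knob at 0 and, past about 0.7, snaps it on to 1.25. Turning takes up to 0.2 N m. The knob drives four knock-out pins up under the casting, which then stands 14 mm above the mould's top and stays up
- knob_grip (a point): centre of the knob's black bar grip: bar 52 mm long (this point's x axis), 13 mm thick (y axis), 26 mm high (13 mm above and below this point). The point is 30 mm above the mould's top at mould x = -52 mm, y = 0, turns with the knob (axis vertical through it); at the start the bar lies along the mould's x axis
- casting_center (a point): centre (half-way up) and about the centre of mass of the tan resin casting, about 0.1 kg, that starts in the mould, flush with its top, axes as the mould's: 62 (x) x 58 (y) x 25 mm high, with an 8 mm wide notch in the middle of its +x face, 30 mm deep, cut through from top to bottom, and two 12 mm upright holes beside the notch
- caddy: fixed steel-sheet caddy, 84 (x) x 144 (y) x 36 mm high, opposite the mould (robot's left or right), turned up to 0.3 rad; origin under its centre, z up. Two bays at y = +35 and -35 mm, each 66 mm wide between 4 mm walls whose tops are 29 mm above the bay floor; open to -x and +x but for lips 4 mm high above the floor, 78 mm apart
- empty_bay (a point): centre of the floor of the caddy's empty bay (+y bay), 7 mm above the bench; its axes are the caddy's. The casting lying in the bay has its centre 12.5 mm above this point, its x axis along this x axis
- finished_center (a point): centre (half-way up) of the finished specimen, same shape and size as the casting, loose, lying in the caddy's other bay (-y) with its notch (+x face) towards the caddy's +x side; leave it alone
- beaker: 100 ml glass beaker standing on the bench, 54 mm wide, 70 mm high, origin under its centre; leave it alone
- tape_white: white roll of masking tape lying between the black heater (left, 120 mm high) and the teal bag sealer (right, 100 mm high), 72 mm wide, 19 mm high, origin under its centre; leave it alone. The bench 150 mm nearer the robot (-x) than the roll is bare, about 75 mm to either side: a good place to set the casting down
- notch_mouth (a point): middle of the casting's notched (+x) face, half-way up: 31 mm along +x from casting_center
- cavity_mouth (a point): centre of the cavity's mouth, level with the mould's top (42 mm above the bench), axes of the mould. Cavity 65 (x) x 61 (y) mm, 25 mm deep; the top is bare and flat beside it at +y and -y. The knob's small spring strut lies 60 to 100 mm towards -x from here, y = 10 to 54 mm, 14 mm above the top
Mind the look-alikes: they are no part of the job. What is shaped like the part that bears casting_center but purple is not meant.

How it is judged:
By the outcome, as a careful person would: the job done as asked, in the order asked, and still so for the second after the job is handed in, with the robot touching nothing.
It also fails if it takes over 72 s, if anything falls off the work surface, if the arm or the gripper's body presses on something with over 40 N, if the wrist force passes 120 N, or if a joint passes its speed limit or range.

## Robot

A 6-joint arm with a two-finger parallel gripper is mounted at the origin on a cart in front of the work surface, level with it; the furniture and walls round the work are solid. World frame = base frame: x ahead of the robot, y to its left, z up, the work surface at z = 0. Lengths are in mm, angles in degrees, forces in N, time in s.
With the tool pointing down it reaches from about 350 to 850 mm from the base axis. Payload 8.1 kg.
Tool frame: the origin (TCP) lies midway between the tips of the shut fingers; the grasp point (between the pads) lies 19 mm behind it (r.pinch_z is the distance from the TCP to the grasp point, in mm); z points along the fingers, y is the line along which they close (so a half turn about z gives the same grasp; the last joint's range is limited). The gripper opens to 85 mm and grips with 20 to 120 N. Pads are 22 mm wide; open, the fingers measure 114 mm over their backs; the gripper's body (76 mm by 85 mm) begins 54 mm behind the grasp point. The pads swing forward as they close: fully open they stand 13 mm farther back than shut.
Start: joints at [60.252, 7.471, 85.268, -0, 87.261, -4.893], TCP at [252.173, 544.439, 197.692] pointing down, gripper open.
Joint ranges: [-169.43, 169.43], [-51.17, 129.36], [1.28, 143.12], [-76.62, 256.62], [0, 156.53], [-152.29, 152.29]. Speed limits (degrees/s): [136.94, 136.94, 159.86, 180, 180, 180].

## Interface

Orientations are given as [roll, pitch, yaw] about the fixed x, y, z axes, in that order (R = Rz(yaw) Ry(pitch) Rx(roll)).
In Python, from bench import sensors, optics, job, r gives the robot as it stands.
- The arm moves only by the tool play_rows, never from a script. Its argument "motion" is a list that holds one entry, the list of rows, each a list of 6 numbers: the shift along the tool's x, y, z in cm, then the turn, a rotation vector about the tool's x, y, z in degrees. In form: [[[x, y, z, ax, ay, az], ...]]. A call has 1 to 5 rows; each row is the pose to reach, as a shift and turn from the pose commanded when the call began, along the tool's axes at that moment; what a row does not reach only later rows make up. A row lasts 1/10 s, in which the tool goes at most 50 mm and 8.59 degrees, less where a joint would pass 70% of its speed; a pose out of reach is approached as far as the arm can. A call with a gripper value outside its range is refused whole. "jaw" is the opening, from 0 (shut) to 1 (fully open), set as the call begins (left out, the last holds). The fingers move at their own pace and stop on an object; "squeeze" is the grip in N (left out, the last holds). Time passes only in rows, so rows that repeat a pose let the fingers close. It gives the time, the measured TCP pose, the force, the opening and the grip force at its end, in the units of the state.
- sensors.sense(): the state, without advancing time (a new reading comes with each control period).
- optics.snapshot(name): name is "side" or "top" or "wrist"; returns a dict with "pixels" (420x560x3 uint8, red, green, blue), "mtx" (3x3 intrinsics, pixels), "k1" (the pictures are not rectified: a ray, as slopes to the right and down, at radius r is drawn at 1 + k1 r^2 times it, then the intrinsics apply), "R" (3x3) and "t" (3): a world point X has camera coordinates R X + t; the wrist camera has in their place "T_tool_cam" (4x4, takes a point from camera to tool coordinates, whose origin is the TCP and whose axes are the flange's). Camera axes: x right, y down, z forward; pixel columns grow to the right and rows downward; lengths in mm; the calibration is good to about 2 mm. A picture is of the moment at which its call begins: read the wrist's pose just before it. There is no depth.
- job.hand_in(): hands the job in; it is judged then, once.
The state is a dict: "time": time; "joint_pos": joint angles; "qd": joint speeds; "joint_efforts": joint torques, N m; "tool_pos": TCP position; "tcp_rot": TCP orientation; "ft_force": force on the tool from outside, world axes, zero at the start; "wrist_torque": the same for the moment, N m; "finger_gap": finger opening in mm; "grip_force": force on a finger pad.
Only numpy, scipy, OpenCV 4.12 (cv2) and the standard library are available. Lean on these libraries where they do the work, as an engineer would, in place of code of your own. Each camera call takes 0.05 s, during which the arm holds its last target. There are 200 camera calls.

## Working session

There is one attempt and no reset: what is moved stays moved. The work goes in short steps, Python scripts to look and compute and a tool call to move; the robot and the scene stay as the last step left them, time stands still between calls to the robot, and variables do not carry over. Pictures are saved under pics/ and viewed, at most 10 in all, crops included, and the job is handed in when it is done.

Besides the shell and the picture viewer there is one more tool, called after ">>>" in YAML: its name, and indented under it one key for each argument. play_rows: Moves the arm, as the interface text tells. Its arguments: {"type":"object","properties":{"motion":{"type":"array","items":{"type":"array","items":{"type":"array","items":{"type":"number"}}}},"jaw":{"type":"number"},"squeeze":{"type":"number"}},"required":["motion"]}

```bash
ls; mkdir -p pics
cat > h.py <<'E'
import numpy as np, cv2
from bench import sensors, optics, job, r
from scipy.spatial.transform import Rotation as Ro
def cam(name):
    s=sensors.sense(); d=optics.snapshot(name)
    if 'T_tool_cam' in d:
        T=np.eye(4);T[:3,:3]=Ro.from_euler('xyz',s['tcp_rot'],degrees=True).as_matrix();T[:3,3]=s['tool_pos']
        W=T@np.array(d['T_tool_cam']); d['R']=W[:3,:3].T; d['t']=-d['R']@W[:3,3]
    d['R']=np.array(d['R']);d['t']=np.array(d['t']);d['mtx']=np.array(d['mtx']);return d
def ray(d,uv):
    uv=np.array(uv,float).reshape(-1,1,2)
    p=cv2.undistortPoints(uv,d['mtx'],np.array([d['k1'],0,0,0.]))[:,0]
    v=np.c_[p,np.ones(len(p))]@d['R']; return -d['R'].T@d['t'],v
def plane(d,uv,z):
    o,v=ray(d,uv); return o+v*((z-o[2])/v[:,2])[:,None]
def proj(d,X):
    return cv2.projectPoints(np.array(X,float).reshape(-1,1,3),cv2.Rodrigues(d['R'])[0],d['t'],d['mtx'],np.array([d['k1'],0,0,0.]))[0][:,0]
def save(d,n,crop=None):
    im=np.array(d['pixels'])[:,:,::-1]
    cv2.imwrite('pics/'+n+'.png',im)
# rows: shift/turn from current commanded pose to world target
def go(pos,yaw,s=None):
    s=s or sensors.sense()
    R0=Ro.from_euler('xyz',s['tcp_rot'],degrees=True);R1=Ro.from_euler('xyz',[180,0,yaw],degrees=True)
    print('shift cm',np.round(R0.inv().apply(np.array(pos)-s['tool_pos'])/10,2),'turn',np.round((R0.inv()*R1).as_rotvec(degrees=True),2))
E
python3 - <<'E'
from h import *
for n in ['top','side','wrist']:
    d=cam(n); save(d,n+'0'); print(n,d['R'].round(3).tolist(),(-d['R'].T@d['t']).round(0),d['mtx'][0,0],d['k1'])
a=sensors.sense();print(a, r.pinch_z)
E
```

```text
pics
top [[0.019, -1.0, 0.022], [-0.993, -0.021, -0.115], [0.116, -0.02, -0.993]] [ 421.   53. 1316.] 386.1958348242025 0.0018299445100040113
side [[0.827, -0.562, 0.004], [-0.303, -0.452, -0.839], [0.473, 0.693, -0.544]] [ -297. -1203.  1056.] 546.4401156934372 0.009493636834513318
wrist [[0.421, 0.907, -0.001], [0.871, -0.404, 0.281], [0.254, -0.119, -0.96]] [188. 575. 373.] 289.14023384181326 -0.021037012094119092
{'time': 0.15, 'joint_pos': array([ 6.02521568e+01,  7.50738617e+00,  8.53158703e+01, -1.96057552e-03,
        8.72611818e+01, -4.89185639e+00]), 'qd': array([ 0.04167475, -0.11598361, -0.26654576, -0.05472458,  0.03034945,
        0.00212296]), 'joint_efforts': array([ 1.90542432e-04, -5.70073557e+01, -5.01150763e+01, -1.73960998e-04,
        9.96709830e-03,  3.04238324e-05]), 'tool_pos': array([251.94528301, 544.01145902, 196.85346782]), 'tcp_rot': array([-1.79915702e+02, -5.24943383e-03,  1.55144104e+02]), 'ft_force': array([-0.13557395, -0.3181466 , -0.96922981]), 'wrist_torque': array([-0.03731985, -0.07011617,  0.01070335]), 'grip_force': 0.0, 'finger_gap': 85.36764702866773} 18.700000000000003
```

View pics/top0.png

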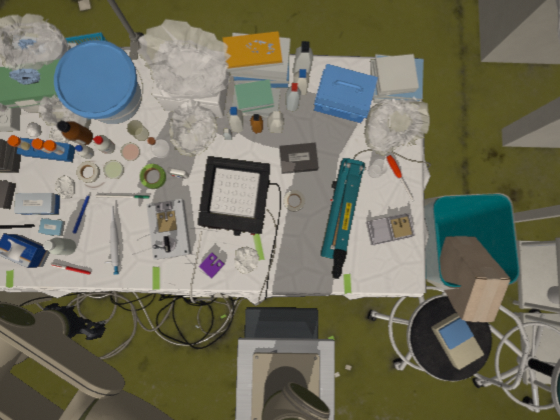

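View pics/side0.png

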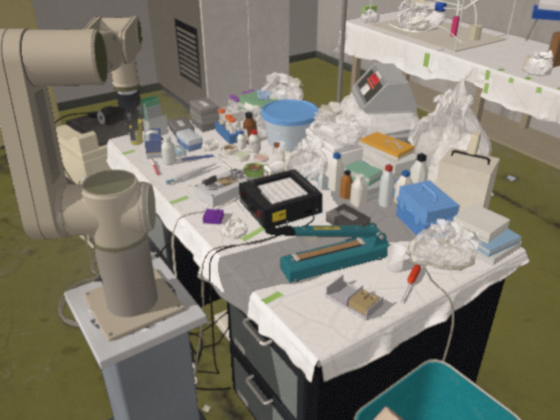

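The top view shows the mould at about (168,228), the caddy at (390,226) with the finished specimen in its right bay, the tape at (295,200) and the beaker at (376,165). The side view agrees. I'll enlarge these next.

Run:
```python
from h import *
d=cam('top'); im=np.array(d['pixels'])[:,:,::-1]
a=cv2.resize(im[190:270,130:210],None,fx=5,fy=5,interpolation=3);b=cv2.resize(im[190:270,350:430],None,fx=5,fy=5,interpolation=3)
cv2.imwrite('pics/m1.png',np.hstack([a,b]))
print(plane(d,[[168,228]],42),plane(d,[[390,226]],36),plane(d,[[295,200]],19),plane(d,[[376,165]],70), plane(d,[[211,263]],10))
```

```text
[[507.24992232 396.66604909  42.        ]] [[ 529.27937267 -338.99190425   36.        ]] [[612.66290922 -20.72880384  19.        ]] [[ 728.16263919 -284.77747946   70.        ]] [[395.27802788 256.52453969  10.        ]]
```

View pics/m1.png

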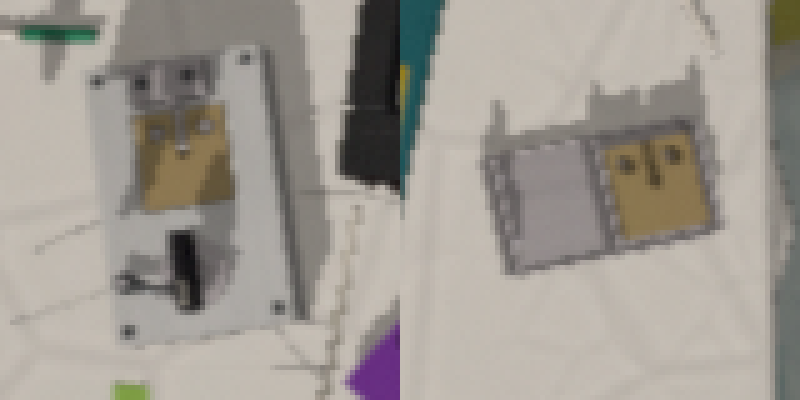

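The left half shows the mould: top corners about (90,75), (265,45), (295,322), (117,345), knob bar at (185,268) and casting at (183,155). The right half shows the caddy: corners about (485,158), (705,122), (722,228), (508,272), with the empty bay on the left and the notch pointing away from the robot.

Run:
```python
from h import *
d=cam('top')
def c(p,x0,z): return plane(d,np.array(p)/5.+[x0,190],z)
m=c([[90,75],[265,45],[295,322],[117,345]],130,42)
k=c([[185,268]],130,85); cs=c([[133,107],[225,105],[235,200],[147,211]],130,42)
q=c([[85,158],[305,122],[322,228],[108,272]],350,36)
f=c([[205,148],[297,135],[313,225],[222,240]],350,32)
for n,p in (('m',m),('cast',cs),('cad',q),('fin',f)):
    print(n,p.mean(0).round(1),'yaw',[round(float(np.degrees(np.arctan2(*(p[i]-p[j])[[1,0]]))),1) for i,j in((0,3),(1,2))],'yawy',[round(float(np.degrees(np.arctan2(*(p[i]-p[j])[[1,0]]))-90),1) for i,j in((0,1),(3,2))],[round(float(np.linalg.norm(p[i]-p[(i+1)%4])),0) for i in range(4)])
print(k)
```

```text
m [503.6 395.3  42. ] yaw [8.9, 8.8] yawy [11.2, 8.4] [116.0, 184.0, 116.0, 179.0]
cast [529.8 401.1  42. ] yaw [10.7, 8.8] yawy [2.5, 8.4] [60.0, 63.0, 58.0, 70.0]
cad [ 519.4 -342.4   36. ] yaw [11.1, 8.0] yawy [10.4, 12.6] [151.0, 72.0, 147.0, 77.0]
fin [ 525.8 -380.2   32. ] yaw [9.7, 9.0] yawy [9.2, 10.4] [63.0, 61.0, 63.0, 62.0]
[[454.9758043  385.61875803  85.        ]]
```

```bash
python3 -c "
from h import *
go([452,387,150],188.9)"
```

```text
shift cm [-24.75  -5.85   4.72] turn [-5.000e-02 -2.000e-02 -3.375e+01]
```

>>> play_rows:
  motion:
    - [[-24.7, -5.85, 4.7, 0, 0, -33.75], [-24.7, -5.85, 4.7, 0, 0, -33.75], [-24.7, -5.85, 4.7, 0, 0, -33.75], [-24.7, -5.85, 4.7, 0, 0, -33.75], [-24.7, -5.85, 4.7, 0, 0, -33.75]]
  jaw: 0.5
  squeeze: 60

```text
time: 0.75
tool_pos: [437.5, 398.6, 154.1]
tcp_rot: [180.0, 0.0, -170.8]
ft_force: [0.1, 1.9, -0.2]
finger_gap: 42.9
grip_force: 0.0
```

>>> play_rows:
  motion:
    - [[-1.6, 0.9, 0, 0, 0, 0], [-1.6, 0.9, 0, 0, 0, 0], [-1.6, 0.9, 0, 0, 0, 0]]

```text
time: 1.05
tool_pos: [450.5, 411.1, 154.1]
tcp_rot: [-180.0, -0.0, -171.1]
ft_force: [-0.5, 0.3, 0.0]
finger_gap: 42.8
grip_force: 0.0
```

Run:
```python
from h import *
s=sensors.sense();print(s['tool_pos'],s['tcp_rot'],s['joint_pos'])
d=cam('wrist'); save(d,'w1'); print((-d['R'].T@d['t']).round(0)); np.savez('w1',**d)
c,y=np.array([503.6,395.3]),np.radians(8.9); R=np.array([[np.cos(y),-np.sin(y)],[np.sin(y),np.cos(y)]])
for n,p,z in (('knobtop',(-52,0),85),('castcorner',(56,29),42),('castcorner2',(-6,-29),42)): print(n,proj(d,[*(c+R@p),z]))
```

```text
[450.49013475 411.06794608 154.11404324] [-1.79998484e+02 -4.21599735e-02 -1.71119366e+02] [ 3.75518313e+01  1.03335858e+01  8.66786767e+01  1.90382391e-02
  8.30254559e+01 -6.13311212e+01]
[381. 401. 331.]
knobtop [[251.88205693 206.09242661]]
castcorner [[283.70947815 287.86449749]]
castcorner2 [[229.6902869  236.73990805]]
```

View pics/w1.png

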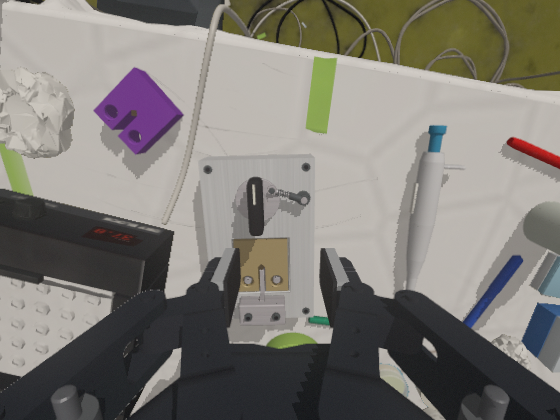

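Wrist view: mould with knob bar at about (256,206), spanning rows 178–235, and the casting's corners at about (232,238), (289,238), (289,291). The strut is on the right (+y) side.

Run:
```python
from h import *
d=dict(np.load('w1.npz'))
hsv=cv2.cvtColor(d['pixels'],cv2.COLOR_RGB2HSV)
tan=cv2.inRange(hsv,(8,60,60),(28,200,255)); tan[:225]=0; tan[300:]=0; tan[:,:225]=0;tan[:,300:]=0
blk=cv2.inRange(hsv,(0,0,0),(179,255,60)); blk[:170]=0;blk[240:]=0;blk[:,:243]=0;blk[:,268:]=0
for n,m,z in(('tan',tan,42),('blk',blk,85)):
    c=max(cv2.findContours(m,0,1)[0],key=cv2.contourArea)
    P=plane(d,c.reshape(-1,2).astype(float),z)[:,:2]
    print(n,cv2.boundingRect(c),cv2.minAreaRect(P.astype(np.float32)))
m=plane(d,[[201,157],[314,155],[205,312],[313,316]],42);print(m)
```

```text
tan (234, 238, 54, 54) ((530.2569580078125, 403.7626037597656), (63.626922607421875, 57.214786529541016), 10.34176254272461)
blk (247, 178, 17, 58) ((452.8595886230469, 390.4304504394531), (52.36200714111328, 13.22083854675293), 10.241684913635254)
[[422.44359944 328.63935447  42.        ]
 [403.38355214 438.73082497  42.        ]
 [600.21597122 347.08379241  42.        ]
 [586.07432356 472.35570099  42.        ]]
```

```bash
python3 -c "
from h import *
print(sensors.sense()['tool_pos']);go([452.5,390,61],190)"
```

```text
[449.99007145 411.36789493 154.25408358]
shift cm [ 0.08 -2.15  9.33] turn [ 0.   -0.03 -1.06]
```

>>> play_rows:
  motion:
    - [[0.1, -2.15, 1.5, 0, 0, -1], [0.1, -2.15, 5, 0, 0, -1], [0.1, -2.15, 9.3, 0, 0, -1], [0.1, -2.15, 9.3, 0, 0, -1]]

```text
time: 1.5
tool_pos: [447.7, 387.1, 54.9]
tcp_rot: [-179.7, -0.6, -170.0]
ft_force: [-2.0, -0.3, -0.9]
finger_gap: 43.0
grip_force: 0.0
```

>>> play_rows:
  motion:
    - [[0, 0, 0, 0, 0, 0], [0, 0, 0, 0, 0, 0], [0, 0, 0, 0, 0, 0], [0, 0, 0, 0, 0, 0]]
  jaw: 0

```text
time: 1.9
tool_pos: [454.3, 390.6, 63.6]
tcp_rot: [179.9, 0.2, -170.1]
ft_force: [0.8, 0.3, 0.5]
finger_gap: -0.2
grip_force: 0.0
```

Run:
```python
from h import *
s=sensors.sense();print(s['tool_pos'],s['tcp_rot'],s['finger_gap'],s['grip_force'],s['ft_force'])
d=cam('wrist'); e=cam('side'); 
a=d['pixels'][:,:,::-1]; p=proj(e,[452,390,70])[0].astype(int);print(p)
b=e['pixels'][p[1]-50:p[1]+50,p[0]-65:p[0]+65,::-1]
cv2.imwrite('pics/w2.png',np.hstack([cv2.resize(a,(400,300)),cv2.resize(b,(390,300),interpolation=3)]))
```

```text
[454.33681206 390.63921393  63.5738494 ] [ 1.79915336e+02  1.75840758e-01 -1.70089599e+02] -0.18905143867082722 0.0 [0.81848775 0.28163941 0.48939163]
[209 180]
```

View pics/w2.png

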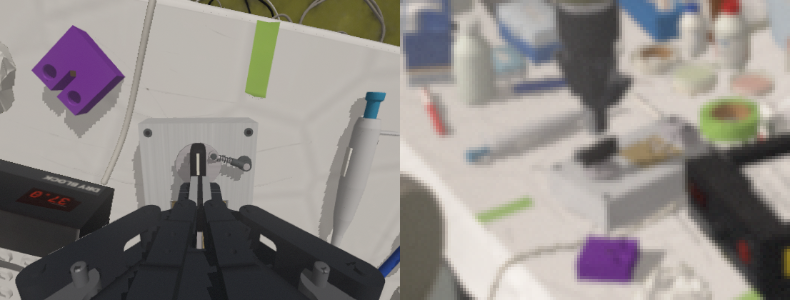

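Wrist view: the fingers are shut just beyond the bar's near end, with the bar at about (200,160) of the left half. The side view shows the tips right behind or at the bar. I'll check where the TCP projects.

Run:
```python
from h import *
d=cam('wrist'); e=cam('side'); t=cam('top');s=sensors.sense();p=s['tool_pos']
print('T',np.array(d['T_tool_cam']).round(3).tolist())
print('tcp in wrist*',proj(d,p)[0]*400/560,'tcp+25z',proj(d,p+[0,0,25])[0]*400/560,'knob top',proj(d,[453,390,85])[0]*400/560, proj(d,[453-25,390-4.5,85])[0]*400/560)
q=proj(e,[452,390,70])[0].astype(int)
f=lambda X:(proj(e,X)[0]-q+[65,50])*3+[400,0]
print('side tcp',f(p),'knobtop',f([453,390,85]))
im=d['pixels'][150:330,200:360,::-1];tt=t['pixels'][190:270,130:210,::-1]
cv2.imwrite('pics/w3.png',np.hstack([cv2.resize(im,(400,450),interpolation=3),cv2.resize(tt,(400,450),interpolation=3)]))
print('crop tcp',(proj(d,p)[0]-[200,150])*2.5,(proj(t,p)[0]-[130,190])*[5,5.625]+[400,0])
```

```text
T [[-0.0, -0.96, -0.281, 70.526], [1.0, -0.0, -0.0, 0.69], [-0.0, -0.281, 0.96, -176.451], [0.0, 0.0, 0.0, 1.0]]
tcp in wrist* [198.60943904 168.52584992] tcp+25z [198.47382965 180.02500671] knob top [199.00342621 178.84767708] [198.77764338 148.75620582]
side tcp [596.67132484 156.91310071] knobtop [594.88048848 140.08774991]
crop tcp [195.13303664 214.84047471] [588.42357427 305.52060622]
```

View pics/w3.png

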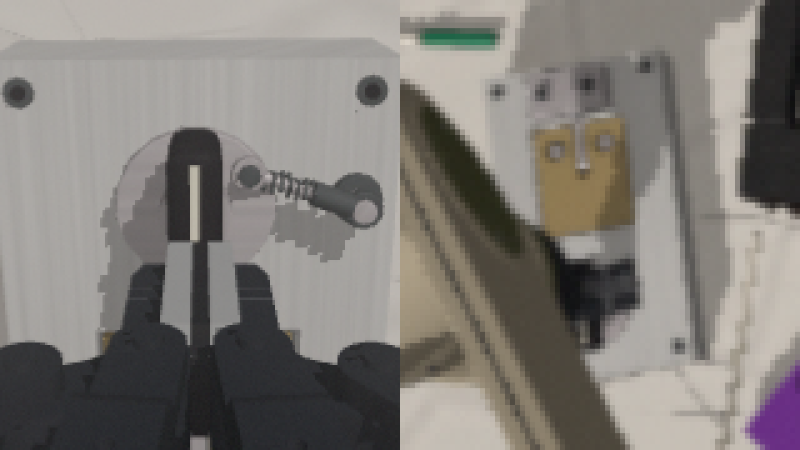

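Both views put the finger tips about 20–25 mm above the reported TCP, on top of the bar. I'll open, go lower in small steps while watching the force, and close again.

>>> play_rows:
  motion:
    - [[0, 0, 0, 0, 0, 0], [0, 0, 0, 0, 0, 0], [0, 0, 0, 0, 0, 0], [0, 0, 0, 0, 0, 0]]
  jaw: 0.5

```text
time: 2.55
tool_pos: [453.2, 389.6, 61.2]
tcp_rot: [-180.0, -0.0, -170.1]
ft_force: [0.1, -0.1, -0.1]
finger_gap: 42.5
grip_force: 0.0
```

Run:
```python
from h import *
s=sensors.sense();p=s['tool_pos'];print(p,s['tcp_rot'],s['finger_gap'],s['joint_pos'])
d=cam('wrist');save(d,'w4')
R=Ro.from_euler('xyz',s['tcp_rot'],degrees=True)
for y in(-21.5,21.5):
  for z in(0,-10,-25,-40):print(y,z,proj(d,p+R.apply([11,y,z]))[0].round(0))
im=d['pixels'][130:330,180:380,::-1];cv2.imwrite('pics/w4.png',cv2.resize(im,(600,600),interpolation=3))
```

```text
[453.17304683 389.55580847  61.22602034] [-1.79994993e+02 -7.56558250e-03 -1.70107180e+02] 42.48928968780162 [ 3.57688157e+01  1.30160465e+01  9.36910582e+01 -1.25604545e-03
  7.33018875e+01 -6.41236441e+01]
-21.5 0 [245. 221.]
-21.5 -10 [243. 227.]
-21.5 -25 [240. 236.]
-21.5 -40 [236. 246.]
21.5 0 [312. 221.]
21.5 -10 [314. 227.]
21.5 -25 [317. 236.]
21.5 -40 [320. 246.]
```

View pics/w4.png

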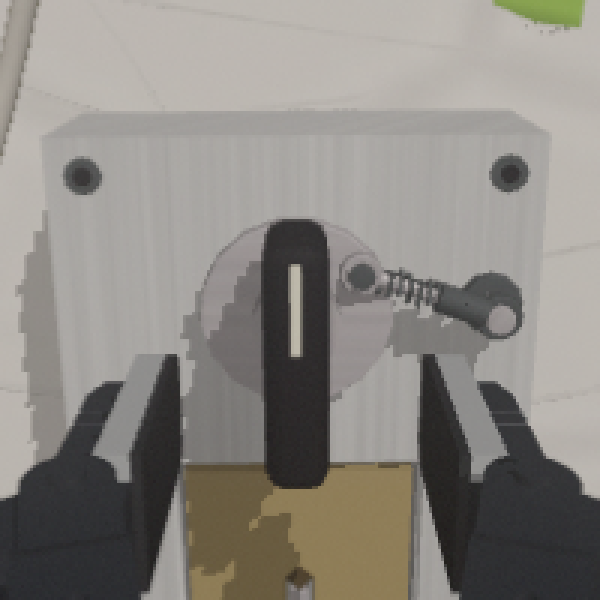

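Crop: bar at (297,350), finger tips at (158,354) and (437,354). These sit 30–40 mm behind the reported TCP and are well clear of the strut. I'll go down 18 mm and close.

>>> play_rows:
  motion:
    - [[0, 0, 0.6, 0, 0, 0], [0, 0, 1.2, 0, 0, 0], [0, 0, 1.8, 0, 0, 0], [0, 0, 1.8, 0, 0, 0], [0, 0, 1.8, 0, 0, 0]]

```text
time: 3.1
tool_pos: [452.9, 389.4, 42.8]
tcp_rot: [-180.0, -0.0, -170.1]
ft_force: [0.4, 0.7, -0.1]
finger_gap: 42.3
grip_force: 0.0
```

>>> play_rows:
  motion:
    - [[0, 0, 0, 0, 0, 0], [0, 0, 0, 0, 0, 0], [0, 0, 0, 0, 0, 0], [0, 0, 0, 0, 0, 0]]
  jaw: 0

```text
time: 3.5
tool_pos: [453.6, 389.0, 43.9]
tcp_rot: [-179.9, 0.0, -170.1]
ft_force: [0.2, -5.7, 4.8]
finger_gap: 10.9
grip_force: 59.4
```

>>> play_rows:
  motion:
    - [[0, 0, 0, 0, 0, 0], [0, 0, 0, 0, 0, 0], [0, 0, 0.3, 0, 0, 0], [0, 0, 0.7, 0, 0, 0], [0, 0, 0.7, 0, 0, 0]]
  jaw: 0.4

```text
time: 4.0
tool_pos: [452.6, 389.3, 35.3]
tcp_rot: [-180.0, -0.1, -170.1]
ft_force: [0.1, -1.2, -0.1]
finger_gap: 34.3
grip_force: 0.0
```

>>> play_rows:
  motion:
    - [[0, 0, 0, 0, 0, 0], [0, 0, 0, 0, 0, 0], [0, 0, 0, 0, 0, 0], [0, 0, 0, 0, 0, 0]]
  jaw: 0

```text
time: 4.4
tool_pos: [453.2, 388.9, 36.4]
tcp_rot: [-179.9, -0.0, -170.1]
ft_force: [-0.5, -5.6, 3.1]
finger_gap: 11.3
grip_force: 59.3
```

>>> play_rows:
  motion:
    - [[0, 0, 0, 0, 0, 8], [0, 0, 0, 0, 0, 16], [0, 0, 0, 0, 0, 24], [0, 0, 0, 0, 0, 32], [0, 0, 0, 0, 0, 40]]

```text
time: 4.9
tool_pos: [453.4, 389.6, 36.4]
tcp_rot: [180.0, 0.0, 149.6]
ft_force: [0.7, -1.0, -0.4]
finger_gap: 11.1
grip_force: 58.9
```

>>> play_rows:
  motion:
    - [[0, 0, 0, 0, 0, 8], [0, 0, 0, 0, 0, 16], [0, 0, 0, 0, 0, 24], [0, 0, 0, 0, 0, 32], [0, 0, 0, 0, 0, 32]]

```text
time: 5.4
tool_pos: [453.9, 390.1, 36.4]
tcp_rot: [179.9, -0.0, 117.8]
ft_force: [3.7, 1.4, -4.0]
finger_gap: 11.5
grip_force: 58.6
```

>>> play_rows:
  motion:
    - [[0, 0, 0, 0, 0, 0], [0, 0, 0, 0, 0, 0], [0, 0, 0, 0, 0, 0]]

```text
time: 5.7
tool_pos: [453.9, 390.1, 36.4]
tcp_rot: [179.9, -0.0, 118.1]
ft_force: [4.9, 2.6, -4.7]
finger_gap: 11.6
grip_force: 58.5
```

>>> play_rows:
  motion:
    - [[0, 0, 0, 0, 0, 0], [0, 0, 0, 0, 0, 0], [0, 0, 0, 0, 0, 0], [0, 0, -3, 0, 0, 0], [0, 0, -7, 0, 0, 0]]
  jaw: 0.5

```text
time: 6.2
tool_pos: [451.0, 388.1, 104.1]
tcp_rot: [-179.6, 0.0, 117.9]
ft_force: [0.8, 0.3, -0.0]
finger_gap: 42.7
grip_force: 0.0
```

```bash
python3 -c "
from h import *
print(sensors.sense()['tool_pos']);go([530,403.8,110],190)"
```

```text
[450.96320794 388.09760724 104.0943264 ]
shift cm [-2.32  7.71 -0.64] turn [ -0.34  -0.19 -72.05]
```

>>> play_rows:
  motion:
    - [[-0.5, 1.5, -0.5, 0, 0, -8], [-1, 3, -0.5, 0, 0, -16], [-1.5, 4.5, -0.5, 0, 0, -24], [-2, 6, -0.5, 0, 0, -32], [-2.3, 7.5, -0.5, 0, 0, -40]]
  jaw: 0.92

```text
time: 6.7
tool_pos: [530.8, 404.3, 111.4]
tcp_rot: [-180.0, -0.0, 158.3]
ft_force: [-0.3, -0.2, -0.1]
finger_gap: 78.7
grip_force: 0.0
```

>>> play_rows:
  motion:
    - [[0, 0, 0, 0, 0, -8], [0, 0, 0, 0, 0, -16], [0, 0, 0, 0, 0, -24], [0, 0, 0, 0, 0, -32], [0, 0, 0, 0, 0, -32]]

```text
time: 7.2
tool_pos: [530.1, 404.3, 111.3]
tcp_rot: [-180.0, -0.0, -169.9]
ft_force: [1.0, -0.1, -0.5]
finger_gap: 78.8
grip_force: 0.0
```

```bash
cat > tan.py <<'E'
from h import *
def tanrect(d,z,guess,rad=75):
    hsv=cv2.cvtColor(np.array(d['pixels']),cv2.COLOR_RGB2HSV)
    m=cv2.inRange(hsv,(8,60,50),(28,210,255)); g=proj(d,guess)[0]
    mk=np.zeros_like(m);cv2.circle(mk,tuple(int(v) for v in g),rad,255,-1); m&=mk
    c=max(cv2.findContours(m,0,1)[0],key=cv2.contourArea)
    P=plane(d,c.reshape(-1,2).astype(float),z)[:,:2]
    print('px',cv2.boundingRect(c),'rect',cv2.minAreaRect(P.astype(np.float32)))
E
python3 - <<'E'
from tan import *
s=sensors.sense();print(s['tool_pos'],s['tcp_rot'],s['finger_gap'])
d=cam('wrist');
im=d['pixels'][:,:,::-1];cv2.imwrite('pics/w5.png',im)
tanrect(d,56,[530,404,56])
p=s['tool_pos'];R=Ro.from_euler('xyz',s['tcp_rot'],degrees=True);h=s['finger_gap']/2
for z in(0,-20,-30,-40,-50):print(z,[proj(d,p+R.apply([11,y,z]))[0].round(0).tolist() for y in(-h,h)])
E
```

```text
[530.060786   404.33740206 111.27060799] [-1.79997597e+02 -2.23084560e-02 -1.69927184e+02] 78.82972394098772
px (242, 173, 72, 75) rect ((529.0883178710938, 403.07513427734375), (64.56156158447266, 57.94562911987305), 10.048314094543457)
0 [[217.0, 221.0], [340.0, 221.0]]
-20 [[210.0, 232.0], [347.0, 232.0]]
-30 [[206.0, 239.0], [351.0, 239.0]]
-40 [[201.0, 246.0], [355.0, 246.0]]
-50 [[196.0, 255.0], [361.0, 255.0]]
```

View pics/w5.png

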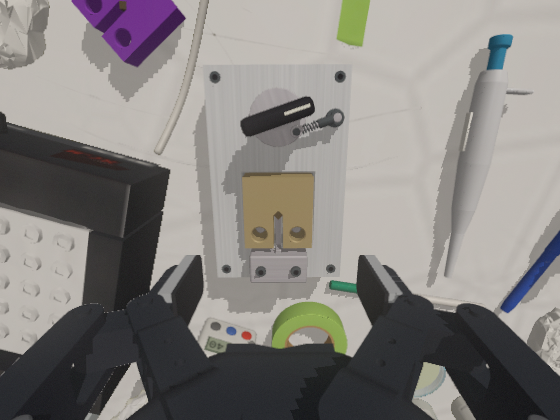

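Wrist view: knob bar turned to the second position at (278,116), casting raised at (242–314,173–248), finger tips at (202,256) and (358,256). I'll descend straddling the ±y faces.

>>> play_rows:
  motion:
    - [[0.15, -0.1, 2, 0, 0, 0], [0.15, -0.1, 4, 0, 0, 0], [0.15, -0.1, 6, 0, 0, 0], [0.15, -0.1, 8, 0, 0, 0], [0.15, -0.1, 8, 0, 0, 0]]

```text
time: 7.75
tool_pos: [526.4, 401.5, 27.4]
tcp_rot: [-179.9, -0.3, -170.3]
ft_force: [-1.5, 0.8, -0.8]
finger_gap: 78.5
grip_force: 0.0
```

>>> play_rows:
  motion:
    - [[0, 0, 0.4, 0, 0, 0], [0, 0, 0.8, 0, 0, 0], [0, 0, 1.2, 0, 0, 0], [0, 0, 1.2, 0, 0, 0], [0, 0, 1.2, 0, 0, 0]]

```text
time: 8.25
tool_pos: [529.1, 403.2, 19.7]
tcp_rot: [180.0, 0.0, -170.1]
ft_force: [-0.5, 0.3, 0.1]
finger_gap: 78.7
grip_force: 0.0
```

Run:
```python
from h import *
s=sensors.sense();p=s['tool_pos'];print(p,s['ft_force'],s['finger_gap'])
d=cam('wrist');a=d['pixels'][130:330,140:420,::-1]
e=cam('side');q=proj(e,[528,403,50])[0].astype(int);b=e['pixels'][q[1]-35:q[1]+35,q[0]-35:q[0]+35,::-1]
cv2.imwrite('pics/w6.png',np.hstack([cv2.resize(a,(420,300)),cv2.resize(b,(300,300),interpolation=3)]))
```

```text
[529.10458185 403.22900192  19.66440164] [-0.47017619  0.28167232  0.08347057] 78.66832684400846
```

View pics/w6.png

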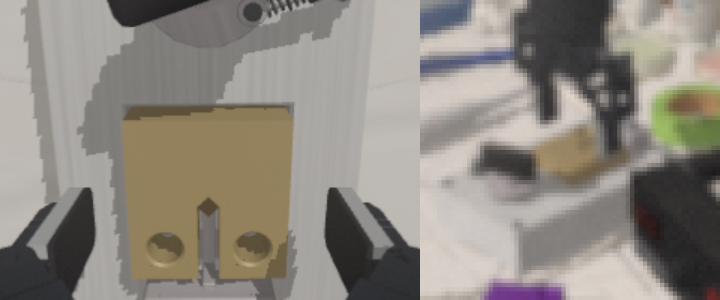

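The fingers straddle the casting evenly (left pad at 95, right pad at 327, casting 122–293), with the tips still about 15–20 mm above the mould top. I'll continue the guarded descent.

>>> play_rows:
  motion:
    - [[0, 0, 0.4, 0, 0, 0], [0, 0, 0.8, 0, 0, 0], [0, 0, 1.2, 0, 0, 0], [0, 0, 1.2, 0, 0, 0], [0, 0, 1.2, 0, 0, 0]]

```text
time: 8.85
tool_pos: [528.7, 403.0, 6.9]
tcp_rot: [-180.0, -0.0, -170.1]
ft_force: [-0.5, -0.7, -0.6]
finger_gap: 78.2
grip_force: 0.0
```

>>> play_rows:
  motion:
    - [[0, 0, 0.15, 0, 0, 0], [0, 0, 0.3, 0, 0, 0], [0, 0, 0.45, 0, 0, 0], [0, 0, 0.45, 0, 0, 0]]

```text
time: 9.25
tool_pos: [528.7, 403.0, 2.5]
tcp_rot: [-180.0, -0.0, -170.1]
ft_force: [-0.1, -0.7, -0.6]
finger_gap: 78.6
grip_force: 0.0
```

>>> play_rows:
  motion:
    - [[0, 0, 0, 0, 0, 0], [0, 0, 0, 0, 0, 0], [0, 0, 0, 0, 0, 0], [0, 0, 0, 0, 0, 0], [0, 0, 0, 0, 0, 0]]
  jaw: 0
  squeeze: 40

```text
time: 9.75
tool_pos: [529.9, 403.9, 4.2]
tcp_rot: [179.9, 0.1, -170.1]
ft_force: [-0.8, 0.7, 5.5]
finger_gap: 56.8
grip_force: 47.4
```

>>> play_rows:
  motion:
    - [[0, 0, -0.5, 0, 0, 0], [0, 0, -1.5, 0, 0, 0], [0, 0, -3, 0, 0, 0], [0, 0, -5, 0, 0, 0], [0, 0, -7, 0, 0, 0]]
  squeeze: 60

```text
time: 10.25
tool_pos: [528.9, 403.1, 74.4]
tcp_rot: [180.0, 0.0, -170.1]
ft_force: [-1.0, -0.0, -0.3]
finger_gap: 56.2
grip_force: 64.1
```

Run:
```python
from tan import *
s=sensors.sense();p=s['tool_pos'];print(p,s['ft_force'],s['finger_gap'],s['joint_pos'])
go([462,-20,150],190)
d=cam('wrist');z=56+p[2]-4;tanrect(d,z,[p[0],p[1],z],60)
t=cam('top');hsv=cv2.cvtColor(t['pixels'],cv2.COLOR_RGB2HSV);print('tape',plane(t,[[295,200]],19))
```

```text
[528.907903   403.1095703   74.39779445] [-0.96706231 -0.04134014 -0.32233161] 56.244595913214056 [ 3.28971862e+01  2.20637761e+01  8.12487140e+01  3.11239399e-04
  7.66811162e+01 -6.69971823e+01]
shift cm [ 13.86 -40.53  -7.56] turn [ 0.    0.01 -0.11]
px (220, 217, 119, 118) rect ((529.8113403320312, 403.7056884765625), (63.2503662109375, 56.790000915527344), 10.69253158569336)
tape [[612.66290922 -20.72880384  19.        ]]
```

>>> play_rows:
  motion:
    - [[0, 0, -3.5, 0, 0, 0], [0.8, -2, -5.8, 0, 0, 0], [2.2, -6, -6, 0, 0, 0], [3.5, -10, -6, 0, 0, 0], [5, -14.5, -6, 0, 0, 0]]

```text
time: 10.85
tool_pos: [504.1, 250.7, 132.6]
tcp_rot: [180.0, 0.0, -170.0]
ft_force: [1.2, -0.2, -1.4]
finger_gap: 56.6
grip_force: 64.2
```

>>> play_rows:
  motion:
    - [[1.6, -4.5, 0, 0, 0, 0], [3.2, -9, 0, 0, 0, 0], [4.8, -13.5, 0, 0, 0, 0], [6.4, -18, 0, 0, 0, 0], [7.5, -22, 0, 0, 0, 0]]

```text
time: 11.35
tool_pos: [467.4, 20.1, 132.4]
tcp_rot: [-180.0, -0.0, -170.1]
ft_force: [1.0, -0.0, -0.7]
finger_gap: 56.6
grip_force: 64.2
```

>>> play_rows:
  motion:
    - [[0.7, -2.2, 0, 0, 0, 0], [1.3, -4, 0, 0, 0, 0], [1.3, -4, 0, 0, 0, 0], [1.3, -4, 0, 0, 0, 0]]

```text
time: 11.75
tool_pos: [462.4, -19.6, 132.5]
tcp_rot: [180.0, -0.0, -170.2]
ft_force: [-0.1, 0.4, -0.6]
finger_gap: 56.5
grip_force: 64.2
```

Run:
```python
from tan import *
s=sensors.sense();p=s['tool_pos'];print(p,s['tcp_rot'],s['ft_force'],s['finger_gap'],s['joint_pos'])
d=cam('wrist');z=56+p[2]-4;tanrect(d,z,[p[0],p[1],z],60)
```

```text
[462.3802366  -19.5814846  132.51511431] [ 1.79975668e+02 -1.12070968e-02 -1.70179375e+02] [-0.09250404  0.3760553  -0.60418535] 56.48190436549027 [-8.79362395e+00 -1.19867635e+01  1.11074760e+02  1.97285578e-02
  8.09303912e+01 -1.08617360e+02]
px (220, 217, 119, 119) rect ((463.59552001953125, -18.944583892822266), (63.843238830566406, 56.789772033691406), 10.62267780303955)
```

>>> play_rows:
  motion:
    - [[0, 0, 3.5, 0, 0, 0], [0, 0, 7.5, 0, 0, 0], [0, 0, 11, 0, 0, 0], [0, 0, 13.5, 0, 0, 0], [0, 0, 14.9, 0, 0, 0]]

```text
time: 12.3
tool_pos: [460.5, -18.0, -19.1]
tcp_rot: [179.9, -0.2, -170.0]
ft_force: [0.5, -0.8, -0.4]
finger_gap: 56.5
grip_force: 64.2
```

>>> play_rows:
  motion:
    - [[0, 0, 0.1, 0, 0, 0], [0, 0, 0.3, 0, 0, 0], [0, 0, 0.5, 0, 0, 0], [0, 0, 0.7, 0, 0, 0], [0, 0, 0.7, 0, 0, 0]]

```text
time: 12.8
tool_pos: [463.1, -19.6, -22.7]
tcp_rot: [-180.0, 0.1, -170.1]
ft_force: [-0.1, 0.6, -0.6]
finger_gap: 56.1
grip_force: 64.2
```

>>> play_rows:
  motion:
    - [[0, 0, 0.15, 0, 0, 0], [0, 0, 0.3, 0, 0, 0], [0, 0, 0.45, 0, 0, 0], [0, 0, 0.45, 0, 0, 0]]

```text
time: 13.2
tool_pos: [462.8, -19.6, -26.8]
tcp_rot: [-180.0, -0.0, -170.1]
ft_force: [-6.0, 0.4, 11.6]
finger_gap: 56.6
grip_force: 65.6
```

Contact came exactly at the predicted height. I'll release and rise.

>>> play_rows:
  motion:
    - [[0, 0, -0.1, 0, 0, 0], [0, 0, -0.1, 0, 0, 0], [0, 0, -0.1, 0, 0, 0], [0, 0, -0.1, 0, 0, 0], [0, 0, -0.1, 0, 0, 0]]
  jaw: 0.95

```text
time: 13.7
tool_pos: [462.5, -19.6, -26.8]
tcp_rot: [180.0, -0.0, -170.1]
ft_force: [0.1, -0.7, 0.4]
finger_gap: 81.0
grip_force: 0.0
```

>>> play_rows:
  motion:
    - [[0, 0, -1.5, 0, 0, 0], [0, 0, -4, 0, 0, 0], [0, 0, -8, 0, 0, -8], [0, 0, -12, 0, 0, -16], [0, 0, -13, 0, 0, -16]]

```text
time: 14.2
tool_pos: [465.8, -20.0, 108.5]
tcp_rot: [-179.7, 0.4, -153.8]
ft_force: [1.8, 0.0, 0.9]
finger_gap: 81.2
grip_force: 0.0
```

Run:
```python
from tan import *
s=sensors.sense();p=s['tool_pos'];print(p,s['tcp_rot'],s['finger_gap'])
d=cam('wrist');tanrect(d,25,[p[0],p[1],25],60)
go([463,-19.5,90],100)
```

```text
[465.75095008 -20.01318819 108.475066  ] [-179.74788014    0.36364159 -153.84133244] 81.1780568591998
px (244, 160, 78, 81) rect ((463.07586669921875, -18.884918212890625), (64.82585144042969, 57.68679428100586), 10.282254219055176)
shift cm [0.23 0.17 1.81] turn [  0.16   0.48 105.9 ]
```

>>> play_rows:
  motion:
    - [[0, 0, 0, 0, 0, 8.5], [0, 0, 0, 0, 0, 17], [0, 0, 0, 0, 0, 25.5], [0, 0, 0, 0, 0, 34], [0, 0, 0, 0, 0, 42.5]]

```text
time: 14.75
tool_pos: [461.6, -19.4, 101.5]
tcp_rot: [-180.0, -0.1, 162.9]
ft_force: [0.6, 0.1, -0.6]
finger_gap: 80.9
grip_force: 0.0
```

>>> play_rows:
  motion:
    - [[0, 0, 0, 0, 0, 8.5], [0, 0, 0, 0, 0, 17], [0, 0, 0, 0, 0, 25.5], [0, 0, 0, 0, 0, 34], [0, 0, 0, 0, 0, 42.5]]

```text
time: 15.25
tool_pos: [461.6, -19.4, 101.5]
tcp_rot: [-179.9, -0.1, 120.4]
ft_force: [-1.1, -0.5, 0.8]
finger_gap: 81.2
grip_force: 0.0
```

>>> play_rows:
  motion:
    - [[0, 0, 0, 0, 0, 8.5], [0, 0, 0, 0, 0, 17], [0, 0, 0, 0, 0, 21], [0, 0, 0, 0, 0, 21], [0, 0, 0, 0, 0, 21]]

```text
time: 15.75
tool_pos: [461.9, -19.5, 102.2]
tcp_rot: [-179.9, -0.0, 100.0]
ft_force: [-0.3, 0.5, 0.3]
finger_gap: 80.9
grip_force: 0.0
```

Run:
```python
from tan import *
s=sensors.sense();p=s['tool_pos'];print(p,s['tcp_rot'],s['finger_gap'])
d=cam('wrist');tanrect(d,25,[463,-19,25],60)
go([463,-19.2,30],100.2)
im=d['pixels'][100:320,160:400,::-1];np.save('w7',im)
```

```text
[461.89235822 -19.46061787 102.15025704] [-1.79906415e+02 -3.11327663e-02  9.99774314e+01] 80.90061609924555
px (247, 172, 70, 65) rect ((464.02520751953125, -16.80150604248047), (61.83887481689453, 60.30629348754883), 9.96052360534668)
shift cm [0.01 0.11 7.24] turn [-0.07 -0.02 -0.22]
```

>>> play_rows:
  motion:
    - [[0.06, 0.17, 3, 0, 0, 0], [0.06, 0.17, 6.5, 0, 0, 0], [0.06, 0.17, 9.5, 0, 0, 0], [0.06, 0.17, 11.5, 0, 0, 0], [0.06, 0.17, 11.5, 0, 0, 0]]

```text
time: 16.3
tool_pos: [460.7, -18.2, -15.2]
tcp_rot: [-179.6, -0.1, 99.9]
ft_force: [-0.4, 0.2, 0.8]
finger_gap: 80.8
grip_force: 0.0
```

>>> play_rows:
  motion:
    - [[0, 0, 0.5, 0, 0, 0], [0, 0, 1, 0, 0, 0], [0, 0, 1.5, 0, 0, 0], [0, 0, 1.5, 0, 0, 0]]

```text
time: 16.7
tool_pos: [464.2, -18.7, -26.7]
tcp_rot: [180.0, 0.0, 99.9]
ft_force: [0.1, 0.1, -0.3]
finger_gap: 81.0
grip_force: 0.0
```

>>> play_rows:
  motion:
    - [[0, 0, 0, 0, 0, 0], [0, 0, 0, 0, 0, 0], [0, 0, 0, 0, 0, 0], [0, 0, 0, 0, 0, 0], [0, 0, 0, 0, 0, 0]]
  jaw: 0
  squeeze: 50

```text
time: 17.2
tool_pos: [464.9, -18.8, -25.9]
tcp_rot: [179.9, 0.0, 99.9]
ft_force: [-1.1, 0.1, 5.9]
finger_gap: 60.4
grip_force: 54.8
```

>>> play_rows:
  motion:
    - [[0, 0, -1, 0, 0, 0], [0, 0, -4, 0, 0, 0], [0, 0, -8.5, 0, 0, 0], [0, 0, -13, 0, 0, 0], [0, 0, -15.5, 0, 0, 0]]

```text
time: 17.7
tool_pos: [465.8, -18.9, 133.1]
tcp_rot: [179.7, 0.1, 99.9]
ft_force: [0.1, -1.0, -1.1]
finger_gap: 60.4
grip_force: 54.6
```

>>> play_rows:
  motion:
    - [[-2, 0, 0, 0, 0, 0], [-6.5, 0.3, 0, 0, 0, 0], [-11, 0.5, 0, 0, 0, 0], [-15.5, 0.7, 0, 0, 0, 0], [-18, 0.9, 0, 0, 0, 0]]

```text
time: 18.2
tool_pos: [505.6, -195.5, 130.1]
tcp_rot: [179.8, -0.0, 99.9]
ft_force: [1.4, 1.2, 2.6]
finger_gap: 60.6
grip_force: 53.3
```

Run:
```python
from tan import *
s=sensors.sense();p=s['tool_pos'];print(p,s['tcp_rot'],s['finger_gap'],s['ft_force'])
d=cam('wrist');
print('held');z=p[2]+26+25;tanrect(d,z,[p[0],p[1],z],60)
print('fin');tanrect(d,32,[526,-380,32],45)
print('caddy corners px',[proj(d,[519.4+np.cos(.18)*a-np.sin(.18)*b,-342.4+np.sin(.18)*a+np.cos(.18)*b,36])[0].round(0).tolist() for a,b in((-42,-72),(-42,72),(42,72),(42,-72))])
cv2.imwrite('pics/w8.png',d['pixels'][:,:,::-1]); np.savez('w8',**d)
```

```text
[ 505.59325581 -195.50694193  130.12254602] [ 1.79811221e+02 -1.18458231e-02  9.99158797e+01] 60.627107644553796 [1.36707702 1.23085474 2.6444005 ]
held
px (219, 219, 119, 73) rect ((501.78680419921875, -182.4961395263672), (56.4567756652832, 34.18156433105469), 18.007164001464844)
fin
px (244, 332, 55, 17) rect ((525.23046875, -358.59210205078125), (61.70366668701172, 22.214998245239258), 10.970341682434082)
caddy corners px [[234.0, 381.0], [227.0, 273.0], [307.0, 272.0], [305.0, 381.0]]
```

View pics/w8.png

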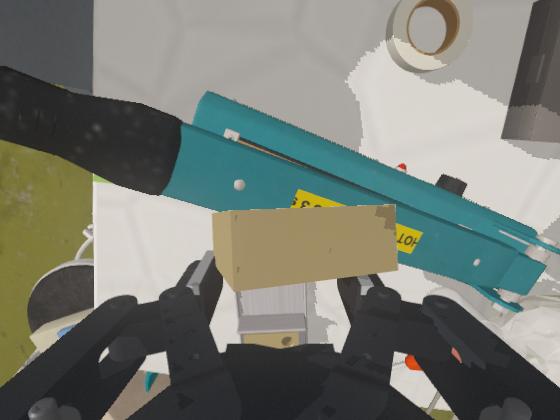

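The picture shows that the casting swung in the grip. Its side face (235–397, 205–288) now points up at the camera, with a sliver of its -x end at cols 213–235. It is still held, and the caddy is at (270,320). I'll recover the casting's attitude from its corners.

```bash
cat > att.py <<'E'
from h import *
def run(d,s,show=True):
    hsv=cv2.cvtColor(np.array(d['pixels']),cv2.COLOR_RGB2HSV)
    m=cv2.inRange(hsv,(8,60,50),(28,210,255)); m=cv2.morphologyEx(m,cv2.MORPH_OPEN,np.ones((5,5)))
    for c in sorted(cv2.findContours(m,0,1)[0],key=cv2.contourArea)[::-1][:3]:
        if cv2.contourArea(c)>800: print(cv2.contourArea(c),cv2.approxPolyDP(c,4,True)[:,0].tolist())
    return m
if __name__=='__main__':
    d=dict(np.load('w8.npz',allow_pickle=True)); run(d,None); p=d['pixels']
    for r in (222,240,260,280): print(r,[int(v) for v in p[r,205:250:3].sum(1)], p[r,228].tolist(),p[r,300].tolist())
E
python3 att.py
```

```text
13163.5 [[394, 205], [213, 213], [215, 266], [233, 290], [395, 270]]
11381.5 [[19, 146], [24, 153], [17, 159], [14, 147], [5, 146], [12, 154], [7, 156], [11, 165], [0, 163], [0, 180], [8, 181], [0, 182], [1, 217], [6, 218], [0, 224], [22, 227], [24, 222], [30, 228], [14, 237], [0, 228], [0, 325], [6, 327], [7, 320], [15, 324], [4, 338], [0, 335], [2, 371], [9, 372], [0, 374], [0, 385], [13, 377], [10, 367], [18, 363], [10, 355], [12, 344], [5, 345], [22, 333], [29, 287], [59, 261], [74, 258], [85, 240], [81, 232], [91, 222], [91, 198], [86, 197], [91, 196], [91, 174], [75, 164], [69, 168], [62, 159], [54, 163], [47, 152], [41, 153], [40, 162], [38, 150]]
222 [637, 636, 637, 451, 454, 452, 450, 453, 453, 410, 409, 408, 402, 405, 403] [176, 157, 115] [158, 140, 100]
240 [635, 635, 632, 450, 453, 454, 451, 452, 451, 411, 410, 406, 408, 407, 406] [177, 158, 117] [159, 141, 101]
260 [428, 428, 313, 187, 453, 452, 450, 450, 454, 424, 408, 410, 408, 403, 405] [177, 158, 116] [159, 141, 102]
280 [180, 169, 166, 168, 168, 161, 579, 482, 450, 451, 410, 408, 404, 407, 404] [177, 158, 114] [159, 142, 102]
```

Run:
```python
from h import *
d=dict(np.load('w8.npz',allow_pickle=True))
W=[]
P=np.array([[232,211],[394,205],[395,270],[234,290]],float)
k=np.array([d['k1'],0,0,0.])
p=np.array([505.6,-195.5,130.1]);Rt=Ro.from_euler('xyz',[179.8,0,99.9],degrees=True)
for nm,O in (('+y up',[[-31,29,-12.5],[31,29,-12.5],[31,29,12.5],[-31,29,12.5]]),('bigface',[[-31,29,12.5],[31,29,12.5],[31,-29,12.5],[-31,-29,12.5]])):
    O=np.array(O,float)
    n,rv,tv,er=cv2.solvePnPGeneric(O,P,d['mtx'],k,flags=cv2.SOLVEPNP_IPPE)
    for a,b,e in zip(rv,tv,er):
        Rw=d['R'].T@cv2.Rodrigues(a)[0]; c=d['R'].T@(b[:,0]-d['t'])
        print(nm,'err',e,'center',c.round(1),'rel tool',Rt.inv().apply(c-p).round(1));print(Rw.round(2))
        for q in ([-31,-29,-12.5],[-31,-29,12.5]):print(cv2.projectPoints(np.array([q],float),a,b,d['mtx'],k)[0].ravel().round(0))
```

```text
+y up err [0.15973625] center [ 507.  -169.6  186.8] rel tool [ 25.2   6.1 -56.7]
[[ 0.94  0.27  0.19]
 [ 0.11  0.29 -0.95]
 [-0.31  0.92  0.25]]
[213. 208.]
[214. 257.]
+y up err [7.51366157] center [ 525.5 -171.1  196.2] rel tool [ 20.6  24.  -66.1]
[[ 0.76 -0.64  0.13]
 [ 0.42  0.33 -0.84]
 [ 0.5   0.69  0.52]]
[306. 240.]
[306. 285.]
bigface err [79.64727463] center [ 515.4 -176.   214.8] rel tool [ 17.5  13.3 -84.6]
[[ 0.99  0.14  0.11]
 [ 0.16 -0.95 -0.26]
 [ 0.07  0.27 -0.96]]
[223. 199.]
[238. 201.]
bigface err [80.7348441] center [ 507.9 -150.9  204.3] rel tool [ 43.6  10.2 -74.2]
[[ 0.89  0.33  0.3 ]
 [ 0.4  -0.89 -0.2 ]
 [ 0.2   0.3  -0.93]]
[201. 141.]
[230. 153.]
```

The corner fit is excellent (0.16 px, and it predicts the sliver's corners). The casting hangs by its -y end with its +y face tipped up about 67°. Before recovering it on bare bench, I'll check that it's steady and whether it touches the sealer.

Run:
```python
from att import *
s=sensors.sense();print(s['tool_pos'],s['tcp_rot'],s['finger_gap'],s['ft_force'],s['grip_force'])
d=cam('wrist');run(d,s);np.savez('w9',**d)
t=cam('top');hsv=cv2.cvtColor(np.array(t['pixels']),cv2.COLOR_RGB2HSV)
# bareness near candidate spot
for y in(-200,-230,-260):
  for x in(380,410,440):
    u,v=proj(t,[x,y,0])[0].astype(int);print((x,y),(u,v),t['pixels'][v-9:v+10,u-9:u+10].reshape(-1,3).min(0),t['pixels'][v-9:v+10,u-9:u+10].reshape(-1,3).mean(0).round())
```

```text
[ 505.91833689 -199.38849724  130.28249762] [179.8180855    0.21069546  99.80821071] 60.607430477265474 [ 1.6851509  -5.65816934 10.04834086] 53.12643732992001
13031.5 [[393, 200], [230, 201], [213, 213], [215, 265], [232, 280], [394, 265]]
11393.5 [[15, 136], [5, 153], [0, 146], [1, 257], [9, 256], [0, 259], [0, 328], [26, 322], [23, 304], [28, 303], [33, 284], [66, 259], [65, 246], [74, 257], [85, 239], [82, 229], [91, 221], [91, 193], [83, 197], [91, 186], [91, 165], [79, 161], [78, 167], [72, 158], [68, 168], [63, 160], [61, 173], [54, 165], [61, 163], [61, 155], [49, 160], [51, 146], [43, 151], [35, 141], [20, 142]]
859.0 [[298, 328], [245, 330], [245, 340], [298, 344]]
(380, -200) (np.int64(346), np.int64(269)) [74 68 58] [133. 125. 109.]
(410, -200) (np.int64(346), np.int64(261)) [22 23 23] [112. 104.  90.]
(440, -200) (np.int64(346), np.int64(252)) [16 20 21] [89. 88. 78.]
(380, -230) (np.int64(355), np.int64(270)) [81 76 69] [175. 169. 154.]
(410, -230) (np.int64(355), np.int64(261)) [76 70 60] [161. 153. 140.]
(440, -230) (np.int64(355), np.int64(252)) [21 23 24] [130. 121. 108.]
(380, -260) (np.int64(364), np.int64(270)) [179 170 157] [195. 188. 179.]
(410, -260) (np.int64(364), np.int64(261)) [73 71 71] [189. 182. 172.]
(440, -260) (np.int64(364), np.int64(252)) [21 23 24] [142. 136. 127.]
```

It is still pressing on the sealer (10 N up), so I'll lift straight away first.

>>> play_rows:
  motion:
    - [[0, 0, -2, 0, 0, 0], [0, 0, -4.5, 0, 0, 0], [0, 0, -7, 0, 0, 0], [0, 0, -7, 0, 0, 0]]
  squeeze: 70

```text
time: 18.75
tool_pos: [505.9, -195.4, 203.4]
tcp_rot: [179.7, 0.2, 99.9]
ft_force: [-0.2, -0.4, 0.1]
finger_gap: -0.2
grip_force: 0.0
```

Run:
```python
from att import *
s=sensors.sense();print(s['tool_pos'],s['tcp_rot'],s['finger_gap'],s['ft_force'],s['grip_force'])
d=cam('wrist');run(d,s);np.savez('w10',**d);p=d['pixels']
for r in (212,222,240,255): print(r,[int(v) for v in p[r,200:250:2].sum(1)])
for c in (240,300,380): print(c,[int(v) for v in p[185:300:4,c].sum(1)])
```

```text
[ 505.90853194 -195.3604118   203.36563483] [179.6772639    0.2460326   99.89283803] -0.22156910139081687 [-0.23348152 -0.37705867  0.05282602] 0.0
16142.0 [[76, 87], [65, 91], [56, 83], [42, 87], [37, 80], [30, 84], [25, 79], [22, 93], [27, 88], [34, 94], [41, 87], [41, 103], [26, 98], [18, 116], [25, 117], [30, 108], [47, 110], [45, 104], [54, 92], [59, 100], [46, 116], [31, 114], [37, 119], [14, 131], [14, 141], [21, 141], [26, 129], [44, 127], [48, 135], [41, 143], [26, 143], [28, 151], [20, 153], [24, 146], [14, 147], [12, 133], [0, 121], [0, 149], [6, 151], [4, 157], [0, 153], [1, 186], [11, 185], [3, 175], [7, 171], [28, 174], [15, 181], [18, 200], [0, 195], [7, 212], [0, 220], [0, 238], [6, 232], [15, 235], [16, 222], [26, 219], [27, 212], [22, 215], [17, 209], [34, 209], [40, 220], [31, 241], [20, 237], [3, 245], [0, 240], [6, 276], [0, 283], [13, 284], [12, 294], [22, 289], [21, 297], [0, 305], [5, 315], [13, 308], [14, 313], [19, 309], [25, 314], [27, 293], [37, 301], [36, 311], [48, 309], [47, 299], [40, 297], [47, 296], [41, 291], [48, 289], [51, 273], [41, 278], [40, 27
[... 646 characters left out ...]
 621, 619, 619, 614, 614, 618, 617, 612, 617, 615, 620, 621, 622, 617, 617, 616, 619, 616, 617, 474, 415, 416, 417, 416]
255 [617, 613, 613, 618, 620, 621, 619, 618, 617, 618, 620, 618, 622, 620, 621, 618, 615, 609, 611, 608, 601, 388, 400, 402, 514]
240 [313, 487, 617, 601, 607, 622, 620, 618, 617, 621, 617, 619, 619, 549, 492, 458, 546, 580, 562, 613, 612, 607, 601, 601, 614, 619, 615, 161, 168]
300 [380, 398, 362, 302, 304, 605, 617, 603, 613, 623, 621, 624, 622, 438, 401, 406, 402, 416, 176, 177, 181, 188, 162, 163, 173, 164, 201, 162, 159]
380 [320, 255, 293, 300, 322, 403, 296, 297, 302, 303, 304, 306, 266, 615, 616, 616, 614, 616, 617, 616, 613, 617, 616, 618, 619, 616, 617, 614, 609]
```

Run:
```python
from h import *
d=dict(np.load('w10.npz',allow_pickle=True))
P=[[306,5],[304,66],[358,64],[362,5],[335,37]]
for z in(25,100):
  q=plane(d,P,z);print(z,q.round(0).tolist(),np.linalg.norm(q[0]-q[1]),np.linalg.norm(q[1]-q[2]))
t=cam('top');hsv=cv2.cvtColor(np.array(t['pixels']),cv2.COLOR_RGB2HSV)
m=cv2.inRange(hsv,(8,60,50),(28,210,255))
for c in cv2.findContours(m[150:290,270:430].copy(),0,1)[0]:
  if cv2.contourArea(c)>60:
    b=np.array(cv2.boundingRect(c));b[:2]+=[270,150];print(b,cv2.contourArea(c),plane(t,[[b[0]+b[2]/2,b[1]+b[3]/2]],25))
```

```text
25 [[502.0, 2.0, 25.0], [512.0, -57.0, 25.0], [571.0, -44.0, 25.0], [561.0, 13.0, 25.0], [539.0, -22.0, 25.0]] 59.944193501070544 60.62562593961142
100 [[500.0, -25.0, 100.0], [508.0, -71.0, 100.0], [554.0, -61.0, 100.0], [547.0, -16.0, 100.0], [530.0, -44.0, 100.0]] 47.26236005327086 47.79962819187244
[285 213  20  20] 257.0 [[533.76653395 -21.51292514  25.        ]]
[342 203   9  27] 106.0 [[ 559.3419498  -195.12266592   25.        ]]
[424 179   6  21] 63.0 [[ 657.89144984 -471.33683213   25.        ]]
```

The casting slipped out, but it now lies flat on the bench at about (536,-21), yaw about 10°, notch still towards +x and close to the tape. I'll go over it with the y-face grip to move it back clear of the tape.

>>> play_rows:
  motion:
    - [[3, 0.8, 0, 0, 0, -8.5], [7, 2, 0, 0, 0, -17], [11, 3, 0, 0, 0, -25.5], [14.5, 4, 0, 0, 0, -34], [16.8, 5, 0, 0, 0, -42.5]]
  jaw: 0.95
  squeeze: 60

```text
time: 19.35
tool_pos: [523.1, -17.8, 196.9]
tcp_rot: [-179.9, -0.1, 142.8]
ft_force: [0.6, -1.2, -0.1]
finger_gap: 72.4
grip_force: 0.0
```

>>> play_rows:
  motion:
    - [[0, 0, 1, 0, 0, -8.5], [0, 0, 2, 0, 0, -17], [0, 0, 3, 0, 0, -25.5], [0, 0, 4, 0, 0, -34], [0, 0, 4, 0, 0, -42.5]]

```text
time: 19.85
tool_pos: [522.1, -19.9, 154.9]
tcp_rot: [179.9, -0.3, -174.7]
ft_force: [0.1, 0.0, -0.1]
finger_gap: 81.5
grip_force: 0.0
```

>>> play_rows:
  motion:
    - [[0, 0, 0, 0, 0, -5.3], [0, 0, 0, 0, 0, -5.3], [0, 0, 0, 0, 0, -5.3]]

```text
time: 20.15
tool_pos: [523.7, -20.2, 157.4]
tcp_rot: [180.0, -0.1, -170.0]
ft_force: [0.7, -0.5, -0.1]
finger_gap: 81.3
grip_force: 0.0
```

Run:
```python
from att import *
from tan import tanrect
s=sensors.sense();print(s['tool_pos'],s['tcp_rot'],s['finger_gap'])
d=cam('wrist');tanrect(d,25,[536,-21,25],55)
hsv=cv2.cvtColor(np.array(d['pixels']),cv2.COLOR_RGB2HSV);m=cv2.inRange(hsv,(8,60,50),(28,210,255))
c=max([c for c in cv2.findContours(m,0,1)[0] if cv2.pointPolygonTest(c,tuple(float(v) for v in proj(d,[525,-22,25])[0]),False)>0],key=cv2.contourArea)
a=cv2.approxPolyDP(c,3,True)[:,0];print(a.tolist());print(plane(d,a.astype(float),25).round(0)[:,:2].tolist())
t=cam('top');
g=cv2.cvtColor(t['pixels'],cv2.COLOR_RGB2GRAY)[180:225,275:315];print('tape proj',proj(t,[612.7,-20.7,19]));np.save('t0',g)
o=cv2.imread('pics/top0.png');og=cv2.cvtColor(o,cv2.COLOR_BGR2GRAY)[180:225,275:315]
for nm,G in(('old',og),('new',g)):
  print(nm);[print(''.join(' .:-=+*#%@'[min(9,int(v)//26)] for v in r)) for r in G[4:36]]
```

```text
[523.66075512 -20.24877094 157.41414266] [ 1.79975121e+02 -8.45877899e-02 -1.69974510e+02] 81.30812227421931
px (250, 173, 54, 58) rect ((535.2543334960938, -20.350067138671875), (65.43401336669922, 57.52234649658203), 10.884794235229492)
[[252, 174], [253, 230], [273, 230], [274, 205], [282, 207], [282, 230], [302, 229], [302, 174]]
[[509.0, -52.0], [572.0, -42.0], [568.0, -19.0], [539.0, -23.0], [539.0, -14.0], [566.0, -9.0], [561.0, 13.0], [499.0, 1.0]]
tape proj [[294.99168739 199.98901005]]
old
-::+*###########*++=++++++++++++=+++++++
*+::+##########**++=+++++++++++++++++=++
#*+-+*########*++++=++++=++++=+++++++=++
##*=-+#######*++++++=+=+++++++++++++++++
###=:+######**++=++=+++++++++++++=+=+++=
###+:+###*#*+++==++++==+++=++=++++++++++
###+-+###**++++==========+=+=+++++=+++++
###*=-*###*+++**==========+++==+++++++++
####=-+##*+++**+===========++++++++++=++
####=:+##******+=============+++++++++++
####=:+##*****+=-------======+++=+++++++
####=:+##*****+--====---======+=+=++++++
####=:+##****+=========--=====++=+++++++
####=:+#*****+=++++++===-======+++=+++=+
####=:+####*+==++=+++
[... 1332 characters left out ...]
===
==++++=--=++===+++++++++++++++++++++++++
===+++=--=++=-=+++++++++++++++++++++++++
===+++=--=++=-=+++++++++++++++++++++++++
===+++=-=++==-++++++++++++++++++++++++++
==++++=-=++===++++++++++++++++++++++++++
=+++++=-=++=-=++++++++++++++++++++++++++
=+++++--=++=-=+******+*+++++++++++++++++
=++++=--=++=-=+************+++++++++++++
=++++=--=++=-+********************++++++
=++++=-=+++--+***********************++*
+++++=-=++===+**************************
=++++=-=++=-=+**************************
=+++==-=++=-=***************************
++++=--=++=-=***************************
++++=--=++=-+***************************
=+++=-==++=-+***************************
=+++=-==+=--+***************************
```

>>> play_rows:
  motion:
    - [[-1.05, -0.2, 4, 0, 0, -0.7], [-1.05, -0.2, 8, 0, 0, -0.7], [-1.05, -0.2, 12, 0, 0, -0.7], [-1.05, -0.2, 15.5, 0, 0, -0.7], [-1.05, -0.2, 17, 0, 0, -0.7]]

```text
time: 20.75
tool_pos: [531.8, -20.1, -15.6]
tcp_rot: [179.9, -0.3, -169.2]
ft_force: [-1.4, 0.1, 0.3]
finger_gap: 81.3
grip_force: 0.0
```

>>> play_rows:
  motion:
    - [[0, 0, 0.5, 0, 0, 0], [0, 0, 1, 0, 0, 0], [0, 0, 1.5, 0, 0, 0], [0, 0, 1.9, 0, 0, 0], [0, 0, 1.9, 0, 0, 0]]

```text
time: 21.25
tool_pos: [535.4, -20.5, -30.3]
tcp_rot: [-180.0, 0.0, -169.1]
ft_force: [0.1, 0.1, 0.0]
finger_gap: 80.9
grip_force: 0.0
```

>>> play_rows:
  motion:
    - [[0, 0, 0, 0, 0, 0], [0, 0, 0, 0, 0, 0], [0, 0, 0, 0, 0, 0], [0, 0, 0, 0, 0, 0], [0, 0, 0, 0, 0, 0]]
  jaw: 0

```text
time: 21.75
tool_pos: [535.9, -20.6, -29.8]
tcp_rot: [-180.0, 0.1, -169.1]
ft_force: [-1.1, 0.8, 5.9]
finger_gap: 56.8
grip_force: 64.8
```

>>> play_rows:
  motion:
    - [[0, 0, -1, 0, 0, 0], [0, 0, -3, 0, 0, 0], [2.5, 0.5, -4, 0, 0, 0], [5.5, 1.1, -4, 0, 0, 0], [7.4, 1.4, -4, 0, 0, 0]]

```text
time: 22.25
tool_pos: [458.1, -20.6, 9.6]
tcp_rot: [180.0, -0.0, -169.1]
ft_force: [0.2, 0.0, -0.3]
finger_gap: 56.8
grip_force: 64.0
```

>>> play_rows:
  motion:
    - [[0, 0, 0, 0, 0, 0], [0, 0, 1.5, 0, 0, 0], [0, 0, 3, 0, 0, 0], [0, 0, 3.7, 0, 0, 0], [0, 0, 4, 0, 0, 0]]

```text
time: 22.75
tool_pos: [459.3, -20.6, -29.9]
tcp_rot: [180.0, -0.1, -169.1]
ft_force: [-24.1, 2.8, 46.6]
finger_gap: 56.9
grip_force: 69.4
```

>>> play_rows:
  motion:
    - [[0, 0, 0, 0, 0, 0], [0, 0, 0, 0, 0, 0], [0, 0, 0, 0, 0, 0]]

```text
time: 23.05
tool_pos: [459.9, -20.7, -29.8]
tcp_rot: [180.0, -0.0, -169.1]
ft_force: [-6.3, 0.4, 9.0]
finger_gap: 56.8
grip_force: 65.1
```

>>> play_rows:
  motion:
    - [[0, 0, 0, 0, 0, 0], [0, 0, 0, 0, 0, 0], [0, 0, 0, 0, 0, 0], [0, 0, 0, 0, 0, 0], [0, 0, -2, 0, 0, 0]]
  jaw: 0.95

```text
time: 23.55
tool_pos: [457.1, -20.3, -13.0]
tcp_rot: [179.9, -0.3, -169.1]
ft_force: [-0.6, 0.2, 0.1]
finger_gap: 81.3
grip_force: 0.0
```

>>> play_rows:
  motion:
    - [[0, 0, -4, 0, 0, 0], [0, 0, -8, 0, 0, 8.5], [0, 0, -11.5, 0, 0, 17], [0, 0, -11.5, 0, 0, 25.5], [0, 0, -11.5, 0, 0, 34]]

```text
time: 24.05
tool_pos: [461.1, -20.9, 106.3]
tcp_rot: [179.9, 0.2, 156.5]
ft_force: [-0.3, 0.3, -1.0]
finger_gap: 81.3
grip_force: 0.0
```

>>> play_rows:
  motion:
    - [[0, 0, 0, 0, 0, 8.5], [0, 0, 0, 0, 0, 17], [0, 0, 0, 0, 0, 25.5], [0, 0, 0, 0, 0, 34], [0, 0, 0, 0, 0, 42.5]]

```text
time: 24.55
tool_pos: [459.6, -20.7, 104.2]
tcp_rot: [-180.0, -0.0, 114.0]
ft_force: [0.1, -0.7, -0.9]
finger_gap: 81.2
grip_force: 0.0
```

>>> play_rows:
  motion:
    - [[0, 0, 0, 0, 0, 8.5], [0, 0, 0, 0, 0, 14], [0, 0, 0, 0, 0, 14], [0, 0, 0, 0, 0, 14]]

```text
time: 24.95
tool_pos: [459.7, -20.7, 104.3]
tcp_rot: [-180.0, -0.0, 100.6]
ft_force: [0.2, -0.5, 0.5]
finger_gap: 81.1
grip_force: 0.0
```

Run:
```python
from tan import *
s=sensors.sense();p=s['tool_pos'];print(p,s['tcp_rot'],s['finger_gap'],s['joint_pos'])
d=cam('wrist');tanrect(d,25,[460,-20,25],75)
t=cam('top'); tanrect(t,25,[460,-20,25],20)
hsv=cv2.cvtColor(np.array(d['pixels']),cv2.COLOR_RGB2HSV);m=cv2.inRange(hsv,(8,60,50),(28,210,255))
c=max(cv2.findContours(m[100:300,150:420].copy(),0,1)[0],key=cv2.contourArea)+[150,100]
a=cv2.approxPolyDP(c,3,True)[:,0];print(a.tolist());print(plane(d,a.astype(float),25).round(0)[:,:2].tolist())
# teal sealer top height check: yellow label seen in side+top
e=cam('side')
for n,k in(('top',t),('side',e)):
  h=cv2.cvtColor(np.array(k['pixels']),cv2.COLOR_RGB2HSV);mm=cv2.inRange(h,(82,90,40),(98,255,255))
  q=max([c for c in cv2.findContours(mm,0,1)[0]],key=lambda c:cv2.contourArea(c) if abs(cv2.minAreaRect(c)[0][0]-proj(k,[550,-150,90])[0][0])<60 else 0);print(n,cv2.minAreaRect(q))
```

```text
[459.68300653 -20.69878097 104.25553035] [-1.79994957e+02 -1.42480054e-03  1.00570219e+02] 81.09181940339174 [-8.96633122e+00 -1.09872326e+01  1.13254842e+02 -3.51646187e-04
  7.77376192e+01 -1.95364761e+01]
px (247, 171, 69, 65) rect ((461.04833984375, -17.832660675048828), (61.656829833984375, 60.70159149169922), 10.535836219787598)
px (274, 244, 2, 2) rect ((460.4893798828125, 45.82539367675781), (3.3217952251434326, 3.3315134048461914), 1.1675270795822144)
[[247, 174], [249, 235], [313, 235], [311, 204], [285, 203], [314, 201], [312, 171]]
[[426.0, 4.0], [437.0, -53.0], [497.0, -42.0], [488.0, -13.0], [465.0, -16.0], [490.0, -9.0], [483.0, 17.0]]
top ((343.6593017578125, 203.52593994140625), (23.0385684967041, 90.96326446533203), 11.449337005615234)
side ((331.2357177734375, 244.07833862304688), (51.210269927978516, 109.53945922851562), 74.68717956542969)
```

>>> play_rows:
  motion:
    - [[0.1, 0.13, 3.5, 0, 0, 0], [0.1, 0.13, 7, 0, 0, 0], [0.1, 0.13, 10, 0, 0, 0], [0.1, 0.13, 12, 0, 0, 0], [0.1, 0.13, 12, 0, 0, 0]]

```text
time: 25.6
tool_pos: [457.6, -19.0, -18.9]
tcp_rot: [-179.7, -0.1, 100.5]
ft_force: [-0.1, 0.7, 0.7]
finger_gap: 81.3
grip_force: 0.0
```

>>> play_rows:
  motion:
    - [[0, 0, 0.5, 0, 0, 0], [0, 0, 1, 0, 0, 0], [0, 0, 1.55, 0, 0, 0], [0, 0, 1.55, 0, 0, 0], [0, 0, 1.55, 0, 0, 0]]

```text
time: 26.1
tool_pos: [461.1, -19.5, -30.9]
tcp_rot: [180.0, 0.0, 100.4]
ft_force: [-0.0, 0.5, 0.3]
finger_gap: 81.0
grip_force: 0.0
```

>>> play_rows:
  motion:
    - [[0, 0, 0, 0, 0, 0], [0, 0, 0, 0, 0, 0], [0, 0, 0, 0, 0, 0], [0, 0, 0, 0, 0, 0], [0, 0, 0, 0, 0, 0]]
  jaw: 0
  squeeze: 80

```text
time: 26.6
tool_pos: [461.8, -19.6, -30.2]
tcp_rot: [179.9, 0.0, 100.4]
ft_force: [-1.8, 0.4, 6.4]
finger_gap: 60.1
grip_force: 87.1
```

>>> play_rows:
  motion:
    - [[0, 0, -0.7, 0, 0, 0], [0, 0, -2, 0, 0, 0], [0, 0, -4, 0, 0, 0], [0, 0, -6, 0, 0, 0], [0, 0, -8, 0, 0, 0]]

```text
time: 27.1
tool_pos: [460.9, -19.5, 50.5]
tcp_rot: [180.0, 0.0, 100.4]
ft_force: [0.5, -0.4, -1.5]
finger_gap: 60.0
grip_force: 86.3
```

```bash
cat > held.py <<'E'
from tan import *
s=sensors.sense();p=s['tool_pos'];print(p,s['tcp_rot'],s['finger_gap'],s['ft_force'])
d=cam('wrist');z=p[2]+32+25
hsv=cv2.cvtColor(np.array(d['pixels']),cv2.COLOR_RGB2HSV);m=cv2.inRange(hsv,(8,60,50),(28,210,255));m=cv2.morphologyEx(m,cv2.MORPH_OPEN,np.ones((5,5)))
c=max(cv2.findContours(m[80:340,150:420].copy(),0,1)[0],key=cv2.contourArea)+[150,80]
a=cv2.approxPolyDP(c,3,True)[:,0];print(a.tolist());print(plane(d,a.astype(float),z).round(0)[:,:2].tolist())
E
python3 held.py
```

```text
[460.87169871 -19.51432559  50.52972222] [1.79973298e+02 1.20819380e-02 1.00396013e+02] 60.0064118162651 [ 0.49582039 -0.43535695 -1.47991626]
[[222, 211], [211, 226], [218, 334], [341, 334], [342, 290], [337, 278], [344, 275], [348, 225], [339, 212]]
[[431.0, 12.0], [427.0, 4.0], [436.0, -52.0], [496.0, -41.0], [491.0, -16.0], [487.0, -11.0], [490.0, -9.0], [486.0, 15.0], [480.0, 21.0]]
```

Held flat this time. I'll go up high before crossing the sealer, and measure the caddy's divider from the earlier close view meanwhile.

>>> play_rows:
  motion:
    - [[0, 0, -2, 0, 0, 0], [0, 0, -6, 0, 0, 0], [0, 0, -10.5, 0, 0, 0], [0, 0, -15, 0, 0, 0], [0, 0, -17.5, 0, 0, 0]]

```text
time: 27.65
tool_pos: [462.1, -19.7, 228.7]
tcp_rot: [179.7, 0.1, 100.4]
ft_force: [0.4, 0.0, -0.4]
finger_gap: 60.3
grip_force: 86.4
```

>>> play_rows:
  motion:
    - [[-1.5, 0, 0, 0, 0, 0], [-5, 0, 0, 0, 0, 0], [-9, 0, 0, 0, 0, 0], [-13, 0, 0, 0, 0, 0], [-16.5, 0, 0, 0, 0, 0]]

```text
time: 28.15
tool_pos: [490.6, -183.6, 224.2]
tcp_rot: [180.0, 0.0, 100.4]
ft_force: [1.0, 0.3, -0.1]
finger_gap: 59.6
grip_force: 86.5
```

>>> play_rows:
  motion:
    - [[-2, 0, 0, 0, 0, 0], [-3, 0, 0, 0, 0, 0], [-3, 0, 0, 0, 0, 0]]

```text
time: 28.45
tool_pos: [495.8, -212.0, 223.8]
tcp_rot: [-180.0, -0.0, 100.3]
ft_force: [0.3, -0.2, 0.4]
finger_gap: 60.3
grip_force: 86.5
```

```bash
python3 held.py
python3 - <<'E'
from h import *
d=cam('wrist');np.savez('w11',**d)
for nm in('w8','w11'):
  d=dict(np.load(nm+'.npz',allow_pickle=True));g=cv2.cvtColor(d['pixels'],cv2.COLOR_RGB2GRAY)
  print(nm)
  for y in range(-260,-425,-15):
    row=[]
    for x in range(455,590,5):
      # follow caddy axes
      a,b=x-520,y+342.4; X=[519.4+.984*a-.18*b,-342.4+.18*a+.984*b,36]
      u,v=proj(d,X)[0].round().astype(int)
      row.append('%3d'%g[v,u] if 0<=u<560 and 0<=v<420 else ' --')
    print(y,' '.join(row))
E
```

```text
[ 495.8288062  -211.97867924  223.77550646] [-1.79984540e+02 -1.26995377e-02  1.00313823e+02] 60.28412299244576 [ 0.33112868 -0.23660601  0.41724608]
[[338, 211], [220, 213], [211, 226], [219, 336], [341, 334], [342, 290], [337, 278], [343, 276], [347, 260], [348, 225]]
[[515.0, -172.0], [465.0, -182.0], [462.0, -188.0], [472.0, -245.0], [531.0, -233.0], [526.0, -209.0], [522.0, -203.0], [524.0, -202.0], [524.0, -194.0], [521.0, -177.0]]
w8
-260 145 141  61 160 159 160 145 144 143 143 144 143 142 142 142 143 142 142 143 141 142 142 142 142 143 142 142
-275  62  55  57  55 167 158 147 143 141 143 142 142 144 143 142 142 143 143 143 142 143 142 142 143 142 142 142
-290  56  54  55  54 214 212 144 143 144 144 161 174 177 176 175 174 170 176 174 173 173 155 161 161 212 214 213
-305  53  52  54 211 209 207 198 166 174 179 178 174 176 176 176 175 169 175 177 173 173 172 166 164 207 209 213
-320  48 163 210 211 211 211 202 133 175 176 176 175 173 173 174 170 164 154 151 147 144 165 163 169 214 212 208
-335 163 212 212 212 211 211 212 139 140 139 139 141 140 141 140 139 141 141 140 141 141 1
[... 1134 characters left out ...]
42 132 109 122 134 156
-335 118 118 119 155 154 154 154 154 153 154 154 153 154 155 155 154 154 155 154 154 154 155 154 154 155 155 154
-350 117 117 117 115 116 118 116 115 117 116 117 155 153  88  90  88  62  99  98  99  99  98  98 121 121 122 122
-365 117 117 116 116 115 116 115 116 116 116 114 116 116 115  71  98  99 120 120 122 121 122 122 122 123 123 122
-380 115 116 115 116 115 116 115 115 115 116 115 115 114 114 115 115 114 115 115 115 116 114 114 113 113 114 153
-395 114 115 116 116 115 115 115 114 115 114 115 116 115 115 115 114 114 115 152 153 120  94  97  97  98  95 109
-410 114 114 115 113 114 115 114 116 114 115 113 114 115 116 116 114 114 115 114 115 115 103  96  96  97  97  95
```

Run:
```python
from h import *
d=dict(np.load('w8.npz',allow_pickle=True));g=cv2.cvtColor(d['pixels'],cv2.COLOR_RGB2GRAY)
C=np.array([519.4,-342.4])
def v(a,b,z):
    X=[*(C+[.984*a-.18*b,.18*a+.984*b]),z];u=proj(d,X)[0].astype(np.float32);return int(cv2.getRectSubPix(g,(1,1),tuple(float(q) for q in u))[0,0])
print('along b at z36, from b=20 to -20');
for a in(-25,-10,5):print(a,[v(a,b,36) for b in range(24,-26,-1)])
print('fin row: tan edges z32 a from -45..45 b=-12');print([v(a,-13,32) for a in range(-45,50)])
print('divider ends z36 b=0');print([v(a,0,36) for a in range(-55,56)])
for c in (255,270,285):print(c,g[300:352,c].tolist())
```

```text
along b at z36, from b=20 to -20
-25 [174, 174, 173, 163, 148, 140, 139, 140, 140, 140, 141, 140, 139, 139, 139, 140, 140, 140, 139, 140, 141, 141, 141, 147, 159, 172, 175, 161, 146, 139, 152, 153, 153, 153, 153, 153, 153, 153, 154, 154, 142, 114, 64, 49, 50, 49, 49, 49, 49, 48]
-10 [176, 176, 173, 161, 138, 139, 139, 140, 142, 142, 141, 141, 140, 140, 141, 142, 142, 141, 141, 142, 142, 141, 142, 153, 165, 175, 164, 147, 140, 146, 153, 154, 154, 154, 154, 154, 153, 154, 153, 153, 154, 154, 136, 106, 69, 54, 50, 50, 50, 48]
5 [176, 175, 166, 150, 140, 140, 142, 142, 141, 141, 140, 140, 141, 142, 142, 141, 141, 140, 141, 141, 142, 141, 149, 162, 174, 173, 159, 147, 143, 154, 154, 154, 153, 154, 154, 154, 153, 153, 153, 153, 154, 153, 153, 152, 152, 151, 134, 103, 54, 47]
fin row: tan edges z32 a from -45..45 b=-12
[210, 210, 209, 209, 208, 208, 209, 209, 210, 210, 211, 202, 180, 147, 124, 128, 136, 148, 152, 153, 154, 154, 153, 154, 153, 153, 153, 154, 154, 154, 154, 154, 154, 154, 154, 154, 153, 154, 154, 154, 153, 153, 153, 154, 153, 153, 153, 153, 154, 153, 154, 154, 154, 153, 153, 
[... 845 characters left out ...]
178, 173, 146, 139, 140, 141, 141, 141, 140, 141, 140, 142, 140, 139, 141, 142, 142, 155, 175, 167, 142, 141, 155, 154, 153, 154, 154, 154, 154, 153, 130, 78, 50, 49, 49, 49, 49, 48, 47]
270 [176, 176, 175, 175, 174, 174, 175, 175, 175, 175, 175, 175, 176, 173, 154, 138, 140, 141, 141, 142, 141, 140, 141, 142, 140, 141, 142, 142, 142, 150, 170, 175, 155, 136, 153, 153, 153, 152, 153, 154, 153, 153, 153, 153, 154, 153, 129, 76, 48, 48, 46, 46]
285 [174, 173, 173, 173, 173, 174, 172, 174, 173, 173, 174, 173, 171, 154, 139, 140, 143, 143, 142, 141, 142, 142, 143, 143, 142, 140, 144, 143, 146, 163, 176, 160, 137, 149, 153, 153, 144, 117, 95, 97, 97, 97, 97, 96, 99, 119, 141, 119, 61, 47, 48, 45]
```

Run:
```python
from h import *
t=cam('top');d8=dict(np.load('w8.npz',allow_pickle=True))
o=cv2.imread('pics/top0.png')
C=np.array([519.4,-342.4]);cy,sy=np.cos(np.radians(11)),np.sin(np.radians(11))
def prof(d,g,a,b,z):
    X=[*(C+[cy*a-sy*b,sy*a+cy*b]),z];u=proj(d,X)[0];return int(cv2.getRectSubPix(g,(1,1),(float(u[0]),float(u[1])))[0,0])
g0=cv2.cvtColor(o,cv2.COLOR_BGR2GRAY);g8=cv2.cvtColor(d8['pixels'],cv2.COLOR_RGB2GRAY)
for b,z in((25,11),(35,11),(45,11),(0,36),(70,36)):print('top a -60..60 step3 b',b,[prof(t,g0,a,b,z) for a in range(-60,61,3)])
for b in(15,20,25,30):print('w8 a step2 z11 b',b,[prof(d8,g8,a,b,11) for a in range(-56,60,2)])
for a in(-15,0,15):print('top b 90..-90 step3 z36 a',a,[prof(t,g0,a,b,36) for b in range(90,-91,-3)])
```

```text
top a -60..60 step3 b 25 [190, 190, 189, 188, 186, 182, 169, 127, 110, 129, 140, 143, 144, 143, 144, 143, 143, 143, 142, 142, 143, 143, 141, 139, 137, 137, 139, 141, 141, 140, 139, 139, 140, 145, 141, 125, 129, 131, 156, 175, 184]
top a -60..60 step3 b 35 [188, 189, 189, 189, 188, 187, 175, 143, 120, 138, 143, 143, 144, 145, 144, 143, 143, 143, 143, 143, 143, 143, 141, 139, 138, 139, 141, 140, 141, 140, 138, 138, 138, 137, 119, 121, 124, 128, 147, 180, 189]
top a -60..60 step3 b 45 [188, 187, 185, 185, 186, 183, 166, 118, 123, 137, 142, 143, 144, 143, 142, 142, 144, 144, 143, 143, 143, 142, 141, 138, 137, 138, 139, 140, 141, 141, 139, 138, 140, 144, 139, 126, 125, 133, 169, 185, 188]
top a -60..60 step3 b 0 [189, 189, 189, 190, 189, 189, 178, 148, 123, 124, 127, 115, 104, 111, 125, 127, 113, 104, 110, 125, 126, 111, 105, 118, 128, 133, 126, 109, 116, 124, 123, 115, 112, 107, 108, 124, 132, 131, 138, 144, 149]
top a -60..60 step3 b 70 [188, 188, 188, 188, 187, 184, 165, 129, 121, 114, 113, 123, 135, 132, 124, 112, 118, 132, 129, 115, 113, 122, 130, 125, 111, 110, 123, 129, 133, 127, 1
[... 1593 characters left out ...]
 119, 141, 165, 180, 187, 189, 189, 187]
top b 90..-90 step3 z36 a 0 [188, 188, 186, 172, 141, 111, 110, 114, 106, 103, 116, 133, 142, 143, 143, 144, 143, 143, 143, 143, 143, 143, 143, 143, 142, 142, 133, 116, 102, 102, 126, 113, 108, 115, 120, 120, 120, 121, 120, 119, 112, 104, 104, 112, 118, 120, 119, 119, 119, 118, 113, 104, 105, 123, 133, 153, 172, 179, 181, 182, 184]
top b 90..-90 step3 z36 a 15 [188, 187, 186, 169, 137, 111, 108, 110, 100, 98, 106, 122, 135, 138, 139, 139, 140, 138, 137, 138, 138, 138, 138, 138, 138, 137, 128, 114, 104, 110, 133, 127, 115, 112, 101, 88, 81, 88, 105, 112, 92, 75, 84, 103, 112, 103, 88, 85, 103, 113, 110, 104, 109, 131, 131, 130, 157, 179, 187, 186, 183]
```

>>> play_rows:
  motion:
    - [[-2, 0, 0, 0, 0, -0.5], [-6, 0.1, 0, 0, 0, -0.5], [-9.8, 0.2, 0, 0, 0, -0.5], [-9.8, 0.2, 1, 0, 0, -0.5], [-9.8, 0.2, 3, 0, 0, -0.5]]

```text
time: 29.1
tool_pos: [516.8, -307.6, 195.2]
tcp_rot: [179.9, 0.1, 100.9]
ft_force: [0.7, 0.7, -0.1]
finger_gap: 59.9
grip_force: 86.4
```

>>> play_rows:
  motion:
    - [[0, 0, 3, 0, 0, 0], [0, 0, 7, 0, 0, 0], [0, 0, 11, 0, 0, 0], [0, 0, 14.5, 0, 0, 0], [0, 0, 16, 0, 0, 0]]

```text
time: 29.6
tool_pos: [513.4, -303.9, 29.6]
tcp_rot: [-179.8, -0.3, 101.0]
ft_force: [0.5, -0.8, -0.7]
finger_gap: 60.0
grip_force: 86.5
```

>>> play_rows:
  motion:
    - [[0, 0, 0.5, 0, 0, 0], [0, 0, 0.8, 0, 0, 0], [0, 0, 0.8, 0, 0, 0]]

```text
time: 29.9
tool_pos: [517.0, -307.9, 27.7]
tcp_rot: [179.9, 0.1, 100.9]
ft_force: [-0.5, -0.5, -1.2]
finger_gap: 60.1
grip_force: 86.5
```

```bash
python3 held.py
python3 - <<'E'
from h import *
d=cam('wrist');g=cv2.cvtColor(np.array(d['pixels']),cv2.COLOR_RGB2GRAY)
C=np.array([519.4,-342.4]);cy,sy=np.cos(np.radians(11)),np.sin(np.radians(11))
for a in(-30,-15,0,15,30):
  r=[]
  for b in range(84,56,-1):
    u=proj(d,[*(C+[cy*(a+3)-sy*b,sy*(a+3)+cy*b]),36])[0];r.append(int(g[int(round(u[1])),int(round(u[0]))]))
  print(a,r,u.round())
E
```

```text
[ 516.95051676 -307.86868633   27.69263622] [1.79887535e+02 1.14794095e-01 1.00915251e+02] 60.09022404810712 [-0.52137284 -0.51698352 -1.22333361]
[[221, 211], [211, 226], [219, 334], [233, 335], [235, 339], [321, 339], [322, 335], [341, 334], [342, 290], [337, 278], [344, 275], [348, 225], [339, 212]]
[[486.0, -277.0], [482.0, -284.0], [493.0, -340.0], [500.0, -339.0], [501.0, -341.0], [543.0, -333.0], [543.0, -331.0], [552.0, -329.0], [547.0, -305.0], [543.0, -299.0], [546.0, -297.0], [541.0, -273.0], [536.0, -268.0]]
-30 [184, 184, 184, 184, 184, 184, 184, 184, 184, 136, 118, 117, 117, 118, 118, 151, 147, 138, 147, 151, 151, 151, 151, 151, 152, 151, 151, 150] [227. 209.]
-15 [184, 184, 183, 184, 184, 184, 184, 184, 170, 117, 116, 117, 117, 116, 136, 154, 139, 122, 110, 110, 110, 144, 146, 146, 147, 145, 146, 146] [252. 209.]
0 [183, 183, 184, 183, 182, 182, 183, 183, 139, 118, 118, 118, 117, 130, 147, 147, 126, 105, 111, 112, 112, 111, 111, 112, 109, 111, 147, 148] [276. 209.]
15 [182, 183, 183, 183, 184, 183, 182, 145, 118, 117, 116, 117, 118, 148, 150, 142, 110, 110, 110, 110, 111, 110, 110, 109, 109, 115, 147, 147] [301. 209.]
30 [182, 182, 183, 182, 182, 182, 182, 128, 119, 117, 118, 118, 119, 149, 151, 130, 118, 110, 110, 108, 109, 108, 109, 109, 109, 142, 146, 145] [326. 209.]
```

Before insertion the visible +y wall rim and the casting edge show about 4–5 mm clearance each side, and the caddy's yaw is about 1.3° more than the casting's. I'll correct slightly and lower it in.

>>> play_rows:
  motion:
    - [[0.05, -0.1, 0, 0, 0, -1.2], [0.05, -0.1, 0.8, 0, 0, -1.2], [0.05, -0.1, 1.6, 0, 0, -1.2], [0.05, -0.1, 2.4, 0, 0, -1.2], [0.05, -0.1, 2.6, 0, 0, -1.2]]

```text
time: 30.5
tool_pos: [513.4, -306.2, -2.3]
tcp_rot: [-179.9, -0.1, 102.1]
ft_force: [-0.2, 0.3, -1.8]
finger_gap: 60.0
grip_force: 86.5
```

>>> play_rows:
  motion:
    - [[0, 0, 0.6, 0, 0, 0], [0, 0, 1.2, 0, 0, 0], [0, 0, 1.8, 0, 0, 0], [0, 0, 2.0, 0, 0, 0], [0, 0, 2.0, 0, 0, 0]]

```text
time: 31.0
tool_pos: [514.2, -306.8, -20.8]
tcp_rot: [-180.0, -0.0, 102.1]
ft_force: [0.2, 0.3, -0.3]
finger_gap: 60.1
grip_force: 86.5
```

>>> play_rows:
  motion:
    - [[0, 0, 0.1, 0, 0, 0], [0, 0, 0.2, 0, 0, 0], [0, 0, 0.3, 0, 0, 0], [0, 0, 0.3, 0, 0, 0]]

```text
time: 31.4
tool_pos: [514.7, -307.1, -23.1]
tcp_rot: [180.0, 0.0, 102.1]
ft_force: [0.8, -0.3, -0.3]
finger_gap: 59.7
grip_force: 86.4
```

>>> play_rows:
  motion:
    - [[0, 0, 0.1, 0, 0, 0], [0, 0, 0.2, 0, 0, 0], [0, 0, 0.2, 0, 0, 0]]

```text
time: 31.7
tool_pos: [514.7, -307.1, -23.2]
tcp_rot: [-180.0, -0.0, 102.1]
ft_force: [-8.6, 5.3, 16.3]
finger_gap: 59.9
grip_force: 88.6
```

Contact came at the predicted bay-floor height. I'll release and rise.

>>> play_rows:
  motion:
    - [[0, 0, -0.1, 0, 0, 0], [0, 0, -0.1, 0, 0, 0], [0, 0, -0.1, 0, 0, 0], [0, 0, -0.1, 0, 0, 0], [0, 0, -0.1, 0, 0, 0]]
  jaw: 0.9

```text
time: 32.2
tool_pos: [514.4, -306.9, -24.5]
tcp_rot: [-180.0, -0.0, 102.1]
ft_force: [-0.3, -0.7, -0.4]
finger_gap: 77.0
grip_force: 0.0
```

>>> play_rows:
  motion:
    - [[0, 0, -1, 0, 0, 0], [0, 0, -3, 0, 0, 0], [0, 0, -6, 0, 0, 0], [0, 0, -10, 0, 0, 0], [0, 0, -14, 0, 0, 0]]

```text
time: 32.7
tool_pos: [514.2, -306.7, 117.5]
tcp_rot: [-180.0, -0.0, 102.1]
ft_force: [0.4, -0.5, 0.1]
finger_gap: 76.9
grip_force: 0.0
```

>>> play_rows:
  motion:
    - [[4, 0, -3, 0, 0, 0], [8, 0, -6, 0, 0, 0], [11, 0, -7, 0, 0, 0], [11, 0, -7, 0, 0, 0], [11, 0, -7, 0, 0, 0]]

```text
time: 33.2
tool_pos: [491.9, -199.2, 187.0]
tcp_rot: [179.9, 0.1, 102.2]
ft_force: [-0.0, 0.1, -0.2]
finger_gap: 76.6
grip_force: 0.0
```

Run:
```python
from tan import *
s=sensors.sense();print(s['tool_pos'],s['finger_gap'],s['ft_force'])
d=cam('wrist');t=cam('top')
hsv=cv2.cvtColor(np.array(d['pixels']),cv2.COLOR_RGB2HSV);m=cv2.inRange(hsv,(8,60,50),(28,210,255))
for X in([512,-308,32],[525,-380,32]):
  for c in cv2.findContours(m,0,1)[0]:
    if cv2.contourArea(c)>500 and abs(cv2.pointPolygonTest(c,tuple(float(v) for v in proj(d,X)[0]),True))<25 :
      a=cv2.approxPolyDP(c,2.5,True)[:,0];P=plane(d,c.reshape(-1,2).astype(float),32)[:,:2]
      print(X,a.tolist(),plane(d,a.astype(float),32).round(0)[:,:2].tolist(),cv2.minAreaRect(P.astype(np.float32)))
tanrect(t,32,[525,-380,32],14);tanrect(t,32,[513,-309,32],14)
def tape(im,z):
  g=cv2.cvtColor(im,cv2.COLOR_BGR2GRAY)
  return g
o=cv2.imread('pics/top0.png');n=np.array(t['pixels'])[:,:,::-1]
df=cv2.absdiff(o,n).max(2)
for nm,(x0,y0,x1,y1) in dict(tape=(280,184,312,216),beaker=(362,150,392,182),purple=(198,245,228,280)).items():
  q=df[y0:y1,x0:x1];print(nm,'diff>40 px',int((q>40).sum()),'mean',q.mean().round(1))
cv2.imwrite('pics/final.png',n)
```

```text
[ 491.91572644 -199.23067096  187.04131465] 76.64998040211094 [-0.03412151  0.13044163 -0.21658526]
[512, -308, 32] [[255, 253], [256, 293], [302, 293], [303, 253]] [[480.0, -285.0], [492.0, -341.0], [551.0, -329.0], [539.0, -273.0]] ((515.6099853515625, -306.8550109863281), (61.80696105957031, 57.09904479980469), 12.056669235229492)
[525, -380, 32] [[255, 302], [257, 338], [301, 337], [301, 302]] [[493.0, -355.0], [507.0, -411.0], [566.0, -396.0], [553.0, -342.0]] ((529.4885864257812, -376.3414001464844), (62.355552673339844, 57.476314544677734), 12.073493003845215)
px (399, 236, 1, 1) rect ((496.67779541015625, -370.0384521484375), (0.0, 0.0), 0.0)
px (379, 242, 2, 2) rect ((473.6460876464844, -304.18670654296875), (3.353154420852661, 3.328810930252075), 89.37545013427734)
tape diff>40 px 522 mean 32.9
beaker diff>40 px 14 mean 3.5
purple diff>40 px 0 mean 1.8
```

Casting and finished specimen are both flat, parallel (12.06° vs 12.07°) and 70 mm apart. The tape's top-view region is covered or shaded by the arm, so I'll check it another way.

Run:
```python
from h import *
e=cam('side');o=cv2.imread('pics/side0.png');n=np.array(e['pixels'])[:,:,::-1]
df=cv2.absdiff(o,n).max(2)
for nm,X in dict(tape=[612.7,-20.7,10],beaker=[722,-283,35],fin=[529,-376,25],cast=[515,-307,25]).items():
  u,v=proj(e,X)[0].round().astype(int);q=df[v-14:v+15,u-18:u+19];print(nm,(u,v),'n>30',int((q>30).sum()),q.mean().round(1))
def circ(nm,d,z=19):
  u=proj(d,[612.7,-20.7,z])[0];print(nm,'tape px',u)
  hs=cv2.cvtColor(np.array(d['pixels']),cv2.COLOR_RGB2HSV)
  m=cv2.inRange(hs,(8,60,50),(28,255,255))  # tan cardboard core
  for c in cv2.findContours(m,0,1)[0]:
    if cv2.contourArea(c)>100:
      (x,y),r=cv2.minEnclosingCircle(c)
      if np.hypot(*(np.array([x,y])-u))<60: print('  core',round(x),round(y),round(r),plane(d,[[x,y]],z).round(0))
for nm in('w8','w9','w10'):circ(nm,dict(np.load(nm+'.npz',allow_pickle=True)))
circ('now',cam('wrist'))
```

```text
tape (np.int64(311), np.int64(233)) n>30 416 26.9
beaker (np.int64(391), np.int64(256)) n>30 81 7.2
fin (np.int64(363), np.int64(300)) n>30 127 9.7
cast (np.int64(343), np.int64(288)) n>30 394 23.1
w8 tape px [430.5184995   30.56605042]
  core 433 26 30 [[614. -16.  19.]]
w9 tape px [431.5255478   24.65322551]
  core 436 21 30 [[615. -18.  19.]]
w10 tape px [397.46345755  49.88066291]
  core 399 46 23 [[613. -16.  19.]]
now tape px [424.22278485  50.51521215]
  core 426 46 25 [[613. -16.  19.]]
```

The tape is at (613,-16) before the slip, after it and now, so it was not moved. I'll hand in.

```bash
python3 -c "
from bench import job
print(job.hand_in())"
```

```text
the job is handed in; nothing more can be done
None
```

I turned the knob to its second position, set the casting on the bare bench, and laid it flat in the empty bay with its notch the same way as the finished specimen's. On the first carry the casting pressed against something, apparently the bag sealer, and slipped from the grip. It landed flat on the bench beside the tape roll, so I re-gripped it and finished. Final camera checks show the tape roll and finished specimen in place and no sign the beaker moved; the job is handed in, but no verdict came back.

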